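# Make up two measurement kits in their foam trays

## Task

Make up the two kits from the stock on the left of the bench. The tray with the yellow pocket floors gets the red-banded attenuator, the blue fuse box and the black snap ferrite; the tray with the green pocket floors gets the blue-banded attenuator and the red fuse box. Lay each flat in the pocket cut for it, and leave the plain adaptor and the white fuse box where they lie.

Things in the scene. Friction and masses are not known exactly. Their poses are not given: they have to be found in the camera images.
- attenuator_red: Coax attenuator: pale metal cylinder 62 mm long, 21 mm thick, with a broad red band. Lies on its side on the bench; origin under its middle at the underside, barrel along its y axis, z up; grip across x (21 mm).
- attenuator_blue: Coax attenuator: pale metal cylinder 50 mm long, 21 mm thick, with a dark blue band. Lies on its side on the bench; origin under its middle at the underside, barrel along its y axis, z up; grip across x (21 mm).
- adaptor_plain: Plain coax adaptor without a band, pale metal, 42 mm long, 21 mm thick. It stays in the stock. Origin under its middle, barrel along y.
- fuses_red: Fuse box: small flat box with red faces, 28 x 52 mm, 16 mm high, lying flat; origin at the middle of its underside, long side along its y axis; grip across x (28 mm).
- fuses_blue: Fuse box: small flat box with mid-blue faces, 28 x 52 mm, 16 mm high, lying flat; origin at the middle of its underside, long side along its y axis; grip across x (28 mm).
- fuses_white: Fuse box with off-white faces, 28 x 52 mm, 16 mm high. It stays in the stock. Origin at the middle of its underside, long side along y.
- ferrite: Snap ferrite: black block, shut, 27 mm wide (x), 37 mm long (y), 25 mm high; origin at the middle of its underside; grip across x.
- kit_yellow: Fixed foam tray 126 x 171 x 12 mm, dark top, yellow pocket floors 4 mm above bench, pockets 8 mm deep. Origin: middle of underside; long side along y. Pocket centres (x, y) and sizes (x by y), mm: long narrow (-30, -26) 35x76 for an attenuator; wide (30, -26) 42x66 for a fuse box; short (30, 45) 41x51 for the ferrite. Things lie in them with their y along the tray's y, either way round.
- kit_green: Fixed foam tray 126 x 130 x 12 mm, dark top, green pocket floors 4 mm above the bench, pockets 8 mm deep. Origin: middle of underside; long side along y. Pocket centres (x, y) and sizes (x by y), mm: long narrow (-30, -12) 35x76 for an attenuator; wide (30, -12) 42x66 for a fuse box. Things lie in them with their y along the tray's y, either way round.
- heat_lamp: Fixed lamp stand between stock and trays: upright cone, radius 135 mm at the bench, 41 mm at 230 mm height, with a pole to 620 mm above it. Origin: middle of its foot. Carry things past on the robot's side, folded back: TCP about 0.31 m from the base axis and 0.27 m high.

How it is judged:
By the outcome, as a careful person would: the job done as asked, in the order asked, and still so for the second after the job is handed in, with the robot touching nothing.
It also fails if it takes over 141 s, if anything falls off the work surface, if the arm or the gripper's body presses on something with over 40 N, if the wrist force passes 120 N, or if a joint passes its speed limit or range.

## Robot

A 6-joint arm with a two-finger parallel gripper is mounted at the origin on a cart in front of the work surface, level with it; the furniture and walls round the work are solid. World frame = base frame: x ahead of the robot, y to its left, z up, the work surface at z = 0. Lengths are in m, angles in rad, forces in N, time in s.
With the tool pointing down it reaches from about 0.35 to 0.85 m from the base axis. Payload 8.1 kg.
Tool frame: the origin (TCP) lies between the finger pads, 19 mm behind the fingertips; this is the grasp point; z points along the fingers, y is the line along which they close (so a half turn about z gives the same grasp; the last joint's range is limited). The gripper opens to 85 mm and grips with 20 to 120 N. Pads are 22 mm wide; open, the fingers measure 114 mm over their backs; the gripper's body (76 mm by 85 mm) begins 54 mm behind the grasp point. The pads swing forward as they close: fully open they stand 13 mm farther back than shut.
Start: joints at [1.181, 0.13, 1.488, -0, 1.523, -0.085], TCP at [0.18, 0.572, 0.25] pointing down, gripper open.
Joint ranges: [-2.96, 2.96], [-0.89, 2.26], [0.02, 2.5], [-1.34, 4.48], [0, 2.73], [-2.66, 2.66]. Speed limits (rad/s): [2.39, 2.39, 2.79, 3.14, 3.14, 3.14].

## Interface

Orientations are given as a unit quaternion [x, y, z, w].
In Python, from rig import bot gives the robot as it stands.
- The arm moves only by the tool step_arm, never from a script. Its argument "plan" is a list of rows, each a list of 4 numbers: the shift along the tool's x, y, z in mm, then the turn about the tool's z in degrees. A call has 1 to 8 rows; each row shifts and turns the commanded pose from where the row before left it, along the tool's axes as they then stand; what a row does not reach is not made up. A row lasts 1/12 s, in which the tool goes at most 41.7 mm and 7.16 degrees, less where a joint would pass 70% of its speed; a pose out of reach is approached as far as the arm can. A call is refused whole if a number of a shift passes 41.7 or a number of a turn 7.16, either way. A call with a gripper value outside its range is refused whole. "grip" is the finger opening in mm, from 0 to 85.4, set as the call begins (left out, the last holds). The fingers move at their own pace and stop on an object; "force" is the grip in N (left out, the last holds). Time passes only in rows, so rows that do not move let the fingers close. It gives the time, the measured TCP pose, the force, the opening and the grip force at its end, in the units of the state.
- bot.get_state(): the state, without advancing time (a new reading comes with each control period).
- bot.read_camera(name): name is "side" or "top"; returns a dict with "color" (384x512x3 uint8, red, green, blue), "range_z" (384x512 float32, m along the optical axis (not along the pixel's ray), 0 where there is no reading), "vertical_fov" (degrees; the focal length in pixels is half the picture's height over the tangent of half this angle, whatever the lens; pixels are square), "cx", "cy" (the principal point, pixels), "k1" (the pictures are not rectified: a ray, as slopes to the right and down, at radius r is drawn at 1 + k1 r^2 times it, then the intrinsics apply), "rvec" (rotation vector, rad) and "tvec" (3), from world to camera coordinates, as OpenCV has them. Camera axes: x right, y down, z forward; pixel columns grow to the right and rows downward; lengths in m; the calibration is good to about 2 mm. A picture is of the moment at which its call begins.
- bot.job_done(): hands the job in; it is judged then, once.
Trained networks look in a picture, given as the dict that the camera call returned (one of the last four; its "shot" number tells which), for a name from the list of things; names that differ only in an ending like _2 or _b are one class to them, and where a whole thing is asked for, a point or a joint stands for the part that bears it (a point fixed in the world has none). Each returns a list of dicts, best first, with "p" (0 to 1); they miss things now and then, are a little off and sometimes report something else, mostly with a low value. They report only what shows in the picture. A call takes as long as a camera call.
- bot.look_for(picture, thing): "at" ([x, y, z] in m, in world coordinates, good to about 4 mm: the middle of the surface that is visible of it).
The state is a dict: "time": time; "qpos": joint angles; "joint_vel": joint speeds; "tau": joint torques, N m; "eef_pos": TCP position; "tool_rot": TCP orientation; "wrist_force": force on the tool from outside, world axes, zero at the start; "wrist_torque": the same for the moment, N m; "finger_gap": opening from 0.0 (shut) to 1.0 (fully open); "grasp_force": force on a finger pad.
Only numpy, scipy, OpenCV 4.12 (cv2) and the standard library are available. Lean on these libraries where they do the work, as an engineer would, in place of code of your own. Each camera call takes 0.05 s, during which the arm holds its last target. There are 200 camera calls.

## Working session

There is one attempt and no reset: what is moved stays moved. The work goes in short steps, Python scripts to look and compute and a tool call to move; the robot and the scene stay as the last step left them, time stands still between calls to the robot, and variables do not carry over. Pictures are saved under pics/ and viewed, at most 14 in all, crops included, and the job is handed in when it is done.

Besides the shell and the picture viewer there is one more tool, called after "Emit:" in YAML: its name, and indented under it one key for each argument. step_arm: Moves the arm, as the interface text tells. Its arguments: {"type":"object","properties":{"plan":{"type":"array"},"grip":{"type":"number"},"force":{"type":"number"}},"required":["plan"]}

```bash
ls; mkdir -p pics
cat > h.py <<'E'
import numpy as np, cv2
from rig import bot
from scipy.spatial.transform import Rotation as R
def cam(n):
    p=bot.read_camera(n); return p
def points(p):
    h,w=p["range_z"].shape; f=h/2/np.tan(np.radians(p["vertical_fov"])/2)
    K=np.array([[f,0,p["cx"]],[0,f,p["cy"]],[0,0,1.]])
    u,v=np.meshgrid(np.arange(w),np.arange(h))
    uv=np.stack([u,v],-1).reshape(-1,1,2).astype(np.float64)
    n=cv2.undistortPoints(uv,K,np.array([p["k1"],0,0,0,0.])).reshape(h,w,2)
    z=p["range_z"]; c=np.dstack([n[...,0]*z,n[...,1]*z,z])
    M=R.from_rotvec(np.ravel(p["rvec"])).as_matrix()
    return (c-np.ravel(p["tvec"]))@M
def save(p,name): cv2.imwrite("pics/"+name,p["color"][...,::-1])
E
python3 - <<'E'
from h import *
for n in("top","side"):
    p=cam(n); save(p,n+"0.png"); np.savez(n+"0.npz",P=points(p),c=p["color"],z=p["range_z"])
    for t in "attenuator_red attenuator_blue adaptor_plain fuses_red fuses_blue fuses_white ferrite kit_yellow kit_green heat_lamp".split():
        print(n,t,[(np.round(d["at"],3).tolist(),round(d["p"],2)) for d in bot.look_for(p,t)[:3]])
s=bot.get_state(); print(s)
E
```

```text
pics
top attenuator_red []
top attenuator_blue [([0.485, 0.238, 0.018], 0.66)]
top adaptor_plain [([0.579, 0.352, 0.018], 0.54)]
top fuses_red [([0.646, 0.286, 0.016], 0.73)]
top fuses_blue [([0.491, 0.337, 0.014], 0.45)]
top fuses_white [([0.573, 0.268, 0.018], 0.6)]
top ferrite [([0.486, 0.237, 0.016], 0.52), ([0.403, 0.25, 0.027], 0.45)]
top kit_yellow [([0.401, -0.277, 0.013], 0.82), ([0.648, 0.286, 0.015], 0.6)]
top kit_green [([0.49, 0.336, 0.016], 0.58), ([0.609, -0.175, 0.009], 0.57)]
top heat_lamp [([0.576, 0.266, 0.018], 0.35)]
side attenuator_red [([0.405, 0.353, 0.015], 0.7)]
side attenuator_blue [([0.49, 0.248, 0.016], 0.57)]
side adaptor_plain [([0.576, 0.357, 0.016], 0.71)]
side fuses_red [([0.643, 0.29, 0.018], 0.66)]
side fuses_blue [([0.493, 0.345, 0.014], 0.66)]
side fuses_white []
side ferrite [([0.404, 0.263, 0.022], 0.63)]
side kit_yellow [([0.386, -0.28, 0.012], 0.59)]
side kit_green []
side heat_lamp []
{'time': 1.1, 'qpos': array([ 1.18060320e+00,  1.30391215e-01,  1.48820709e+00, -2.18909777e-05,
        1.52298698e+00, -8.53630361e-02]), 'joint_vel': array([-0.00071788,  0.00074519,  0.00040742, -0.000145  ,  0.00084575,
        0.00064854]), 'tau': array([ 2.02333205e-03, -5.69324648e+01, -5.00871563e+01,  3.98081056e-05,
        1.02541955e-03,  3.95481050e-05]), 'eef_pos': array([0.1800457 , 0.57235535, 0.24999357]), 'tool_rot': array([1.51825105e-01, 9.88407374e-01, 1.00425796e-06, 1.14928979e-05]), 'wrist_force': array([ 0.5770787 ,  0.68384403, -1.43397458]), 'wrist_torque': array([-0.02672098,  0.02746551, -0.00980561]), 'grasp_force': 0.0, 'finger_gap': 1.0022691250082667}
```

View pictures.

View pics/top0.png

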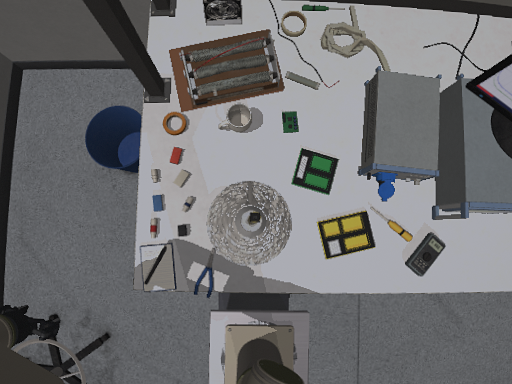

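View pics/side0.png

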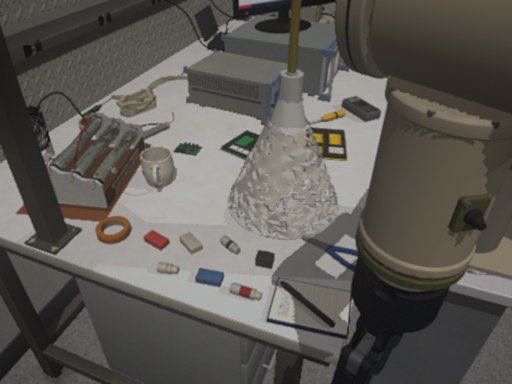

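```bash
cat > m.py <<'E'
from h import *
A={n:np.load(n+"0.npz") for n in("top","side")}
C=dict(att_red=(.405,.353),att_blue=(.487,.243),adaptor=(.578,.355),f_red=(.645,.288),f_blue=(.492,.34),f_white=(.573,.268),ferrite=(.403,.255))
for k,c in C.items():
    for n in A:
        P=A[n]["P"]; m=(np.hypot(P[...,0]-c[0],P[...,1]-c[1])<.05)&(P[...,2]>.007)&(P[...,2]<.05)&(A[n]["z"]>0)
        lab,l=cv2.connectedComponents(m.astype(np.uint8))
        if lab<2: print(k,n,"none");continue
        i=1+np.argmax([(l==j).sum() for j in range(1,lab)]);q=P[l==i]
        (x,y),(a,b),t=cv2.minAreaRect((q[:,:2]*1000).astype(np.float32))
        if a>b: t+=90
        # t = angle of short axis; 
        cc=q[:,:2]-q[:,:2].mean(0);w,v=np.linalg.eigh(cc.T@cc);
        print(k,n,len(q),"rect",np.round([x,y,min(a,b),max(a,b)],1),"long-axis yaw deg",round((t+90-(0))%180-0,1) if 0 else round((t if 0 else t+90)%180,1),"pca",round(np.degrees(np.arctan2(v[1,1],v[0,1]))%180,1),"zmax",np.round(np.percentile(q[:,2],[50,95])*1000,1))
for n in A:
    P=A[n]["P"];c=A[n]["c"]
    hsv=cv2.cvtColor(np.ascontiguousarray(c),cv2.COLOR_RGB2HSV)
    for name,lo,hi,ctr in(("yellow",20,35,(.4,-.28)),("green",50,80,(.61,-.175))):
        m=(hsv[...,0]>=lo)&(hsv[...,0]<=hi)&(hsv[...,1]>120)&(np.hypot(P[...,0]-ctr[0],P[...,1]-ctr[1])<.12)
        N,l,st,ce=cv2.connectedComponentsWithStats(m.astype(np.uint8))
        for j in range(1,N):
            if st[j,4]<15: continue
            q=P[l==j];r=cv2.minAreaRect((q[:,:2]*1000).astype(np.float32))
            print(n,name,st[j,4],np.round(r[0],1),np.round(r[1],1),round(r[2],1),"z",round(np.median(q[:,2])*1000,1),"px",np.round(ce[j]))
        m=(np.hypot(P[...,0]-ctr[0],P[...,1]-ctr[1])<.13)&(P[...,2]>-.01)&(P[...,2]<.03)&(hsv[...,2]<70)
        N,l,st,ce=cv2.connectedComponentsWithStats(m.astype(np.uint8))
        j=1+np.argmax(st[1:,4]);q=P[l==j];r=cv2.minAreaRect((q[:,:2]*1000).astype(np.float32))
        print(n,name,"dark top",len(q),np.round(r[0],1),np.round(r[1],1),round(r[2],1),"z",round(np.median(q[:,2])*1000,1))
t=A["top"]["c"]
im=np.hstack([cv2.resize(np.ascontiguousarray(t[140:265,285:385]),(400,500),interpolation=cv2.INTER_CUBIC),cv2.resize(np.ascontiguousarray(t[140:265,135:235]),(400,500),interpolation=cv2.INTER_CUBIC)])
cv2.imwrite("pics/crop1.png",im[...,::-1])
E
python3 m.py
```

```text
att_red top 116 rect [411.1 348.   21.3  57.9] long-axis yaw deg 179.4 pca 178.1 zmax [18.2 22.9]
att_red side 329 rect [410.4 349.2  21.   62.9] long-axis yaw deg 179.6 pca 1.7 zmax [17.6 21.5]
att_blue top 95 rect [489.3 241.8  20.9  48.9] long-axis yaw deg 156.2 pca 153.0 zmax [18.5 21.8]
att_blue side 193 rect [490.2 241.3  21.9  51.6] long-axis yaw deg 157.5 pca 157.7 zmax [18.1 21.9]
adaptor top 82 rect [580.2 351.   20.7  42.1] long-axis yaw deg 9.2 pca 8.8 zmax [17.6 22.5]
adaptor side 200 rect [580.6 353.9  21.7  44.9] long-axis yaw deg 23.1 pca 15.9 zmax [17.  21.5]
f_red top 142 rect [650.  284.8  29.4  52. ] long-axis yaw deg 167.5 pca 165.3 zmax [15.4 19. ]
f_red side 278 rect [649.4 286.   29.3  52.8] long-axis yaw deg 167.4 pca 168.6 zmax [15.4 17.5]
f_blue top 153 rect [492.1 337.   29.6  52.2] long-axis yaw deg 5.8 pca 7.2 zmax [14.7 17.9]
f_blue side 360 rect [492.4 338.   31.8  52.6] long-axis yaw deg 8.2 pca 8.5 zmax [15.4 17.3]
f_white top 145 rect [574.6 265.8  29.2  52.3] long-axis yaw deg 148.9 pca 151.7 zmax [15.2 18.8]
f_white side 273 rect [574.4 264.6  28.
[... 638 characters left out ...]
.  168.6] 14.1 z 12.0
top green 236 [ 636.6 -192.5] [68.8 40.6] 75.9 z 4.3 px [321. 163.]
top green 235 [ 579.5 -176.9] [78.9 35.9] 75.2 z 4.5 px [316. 180.]
top green dark top 755 [ 611.4 -173.9] [124.9 124.6] 75.0 z 11.8
side yellow 69 [ 428.5 -297.7] [25.4 71.5] 16.4 z 6.0 px [319. 137.]
side yellow 138 [ 379.1 -310.1] [37.9 84.5] 12.7 z 6.1 px [335. 139.]
side yellow 17 [ 402.5 -230.5] [ 5.9 57.6] 16.1 z 4.9 px [321. 149.]
side yellow 37 [ 355.2 -203.2] [63.2  9.2] 12.0 z 5.5 px [335. 158.]
side yellow dark top 371 [ 391.5 -276.5] [ 97.  164.9] 16.3 z 13.4
side green 94 [ 631.8 -198.2] [57.  42.9] 78.9 z 5.4 px [244. 140.]
side green dark top 287 [ 621.4 -174.4] [124.8  91.4] 74.4 z 12.5
```

View pics/crop1.png

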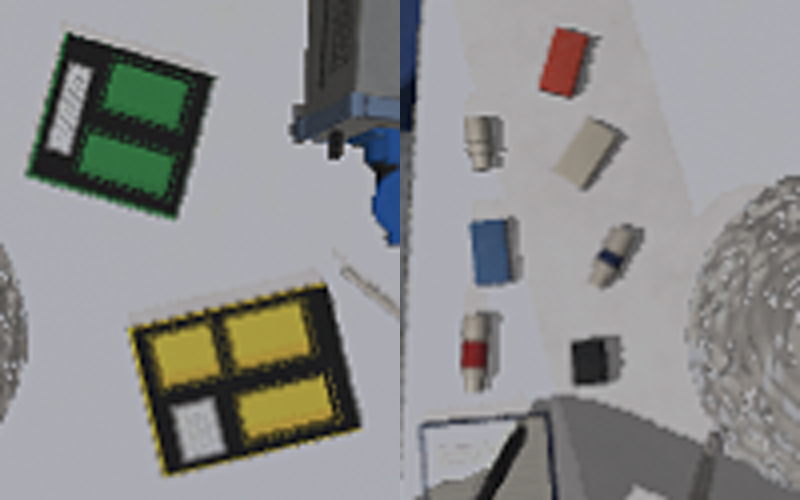

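```bash
cat > plan.py <<'E'
# usage: plan.py "x y z psi; x y z psi ..." (mm, deg) from measured pose; "r,az" form: "p r az z psi" polar arc
import sys, numpy as np
from h import bot, R
def pose():
    s=bot.get_state(); M=R.from_quat(s["tool_rot"]).as_matrix()
    return np.r_[np.array(s["eef_pos"])*1000, np.degrees(np.arctan2(M[1,1],M[0,1]))], s
def rows(cur, wps, step=36., turn=6.8):
    cur=cur.copy(); out=[]
    for w in wps:
        t=w.split(); polar=t[0]=="p"
        g=np.array([float(v) for v in t[polar:]])
        s0=cur.copy()
        if polar: s0[:2]=np.hypot(*cur[:2]),np.degrees(np.arctan2(cur[1],cur[0]))
        d=g-s0
        L=np.linalg.norm(d[:3]) if not polar else np.linalg.norm([d[0],np.radians(d[1])*max(g[0],s0[0]),d[2]])
        n=int(max(1,np.ceil(L/step),np.ceil(abs(d[3])/turn)))
        for i in range(1,n+1):
            p=s0+d*i/n
            if polar: a=np.radians(p[1]); p=np.r_[p[0]*np.cos(a),p[0]*np.sin(a),p[2:]]
            a=np.radians(cur[3]); ex=np.array([-np.sin(a),np.cos(a)]); ey=np.array([np.cos(a),np.sin(a)])
            e=p-cur; r=[round(e[:2]@ex),round(e[:2]@ey),round(-e[2]),round(-e[3])]
            out.append(r); cur+=np.r_[ex*r[0]+ey*r[1],-r[2],-r[3]]
    return out,cur
if __name__=="__main__":
    c,s=pose(); print("at",np.round(c,1),"t",s["time"])
    o,e=rows(c,[w for w in sys.argv[1].split(";")],*(float(a) for a in sys.argv[2:]))
    for i in range(0,len(o),8): print(o[i:i+8])
    print("end",np.round(e,1))
E
python3 plan.py "410.7 348.6 100 89.5;410.7 348.6 24 89.5"
python3 - <<'E'
import numpy as np
for n in("top","side"):
    P=np.load(n+"0.npz")["P"].reshape(-1,3)
    for lo,hi in((.15,.2),(.2,.24),(.3,.6)):
        q=P[(P[:,2]>lo)&(P[:,2]<hi)&(abs(P[:,0]-.44)<.12)&(abs(P[:,1]-.03)<.12)]
        if len(q): print(n,lo,len(q),np.round(np.percentile(q[:,:2],[2,50,98],axis=0),3).tolist())
E
```

```text
at [180.  572.4 250.   72.5] t 1.1
[[-29, -14, 15, -2], [-28, -16, 15, -1], [-28, -16, 15, -2], [-27, -17, 15, -2], [-27, -17, 15, -1], [-26, -19, 15, -2], [-26, -19, 15, -2], [-25, -20, 15, -2]]
[[-25, -21, 15, -1], [-24, -21, 15, -2], [0, 0, 25, 0], [0, 0, 26, 0], [0, 0, 25, 0]]
end [411.1 348.9  24.   89.5]
top 0.15 841 [[0.363, -0.027], [0.436, 0.055], [0.504, 0.112]]
top 0.2 563 [[0.384, -0.01], [0.428, 0.044], [0.485, 0.091]]
top 0.3 251 [[0.414, 0.019], [0.429, 0.047], [0.458, 0.063]]
side 0.15 1621 [[0.362, 0.011], [0.418, 0.093], [0.497, 0.113]]
side 0.2 931 [[0.384, 0.025], [0.423, 0.077], [0.481, 0.093]]
side 0.3 1183 [[0.411, 0.035], [0.433, 0.048], [0.454, 0.064]]
```

Emit:
step_arm:
  plan:
    - [-29, -14, 15, -2]
    - [-28, -16, 15, -1]
    - [-28, -16, 15, -2]
    - [-27, -17, 15, -2]
    - [-27, -17, 15, -1]
    - [-26, -19, 15, -2]
    - [-26, -19, 15, -2]
    - [-25, -20, 15, -2]
  grip: 55
  force: 50

```text
time: 1.77
eef_pos: [0.3653, 0.3922, 0.1296]
tool_rot: [0.029, 1.0, 0.0, 0.0]
wrist_force: [0.1, 0.2, 0.8]
finger_gap: 0.64
grasp_force: 0.0
```

Emit:
step_arm:
  plan:
    - [-25, -21, 15, -1]
    - [-24, -21, 15, -2]
    - [0, 0, 0, 0]
    - [0, 0, 0, 0]

```text
time: 2.1
eef_pos: [0.4114, 0.3472, 0.0989]
tool_rot: [0.006, 1.0, -0.001, -0.001]
wrist_force: [-0.0, 0.3, 0.7]
finger_gap: 0.644
grasp_force: 0.0
```

```bash
python3 - <<'E'
from h import *
from plan import pose
print(pose()[0]); p=cam("side"); save(p,"s1.png")
E
python3 plan.py "410.7 348.6 24 89.5"
```

```text
[411.43470365 347.17167484  98.87340239  89.33775272]
at [411.2 348.4  99.8  89.4] t 2.15
[[0, 0, 25, 0], [0, 0, 26, 0], [0, 0, 25, 0]]
end [411.2 348.4  23.8  89.4]
```

Emit:
step_arm:
  plan:
    - [0, 0, 26, 0]
    - [0, 0, 25, 0]
    - [0, 0, 25, 0]
    - [0, 0, 0, 0]
    - [0, 0, 0, 0]

```text
time: 2.57
eef_pos: [0.4095, 0.3492, 0.0235]
tool_rot: [0.003, 1.0, -0.001, -0.001]
wrist_force: [-0.1, -0.3, 0.8]
finger_gap: 0.647
grasp_force: 0.0
```

Emit:
step_arm:
  plan:
    - [0, 0, 0, 0]
    - [0, 0, 0, 0]
    - [0, 0, 0, 0]
    - [0, 0, 0, 0]
    - [0, 0, 0, 0]
  grip: 0

```text
time: 2.98
eef_pos: [0.4126, 0.3502, 0.0265]
tool_rot: [0.004, 1.0, 0.001, 0.002]
wrist_force: [-0.6, 0.2, 7.6]
finger_gap: 0.232
grasp_force: 50.1
```

```bash
python3 plan.py "411 348 120 89.4;p 320 42 270 86;p 312 -36 270 14.2;381 -310.5 200 14.2;381 -310.5 60 14.2;381 -310.5 33 14.2"
```

```text
at [412.6 350.2  26.5  89.5] t 2.9833
[[1, -1, -31, 0], [0, 0, -31, 0], [1, -1, -32, 0], [22, -16, -19, 0], [22, -17, -18, 1], [21, -17, -19, 0], [21, -17, -19, 1], [21, -18, -18, 0]]
[[21, -18, -19, 1], [20, -18, -19, 0], [20, -19, -19, 1], [-23, -25, 0, 5], [-22, -25, 0, 6], [-22, -25, 0, 5], [-21, -25, 0, 6], [-22, -25, 0, 5]]
[[-21, -26, 0, 6], [-21, -26, 0, 5], [-20, -25, 0, 6], [-21, -26, 0, 5], [-20, -26, 0, 6], [-20, -26, 0, 5], [-19, -27, 0, 6], [-20, -26, 0, 5]]
[[-26, 15, 12, 0], [-26, 16, 11, 0], [-25, 15, 12, 0], [-26, 16, 12, 0], [-26, 15, 12, 0], [-26, 15, 11, 0], [0, 0, 35, 0], [0, 0, 35, 0]]
[[0, 0, 35, 0], [0, 0, 35, 0], [0, 0, 27, 0]]
end [ 380.6 -310.7   33.5   14.5]
```

Emit:
step_arm:
  plan:
    - [0, 0, -10, 0]
    - [0, 0, -31, 0]
    - [0, 0, -36, 0]
    - [22, -17, -19, 0]
    - [22, -17, -18, 1]
    - [21, -17, -19, 0]
    - [21, -17, -19, 1]
    - [21, -18, -18, 0]

```text
time: 3.65
eef_pos: [0.3012, 0.2645, 0.1958]
tool_rot: [0.022, 1.0, 0.0, 0.001]
wrist_force: [1.0, 0.7, -0.1]
finger_gap: 0.227
grasp_force: 49.2
```

```bash
python3 - <<'E'
from h import *
from plan import pose
print(pose()[0]); p=cam("side"); save(p,"s2.png")
E
python3 plan.py "p 320 42 270 86;p 312 -36 270 14.2;381 -310.5 200 14.2;381 -310.5 60 14.2;381 -310.5 33 14.2"
```

```text
[301.24541593 264.48453325 195.75784118  87.47258114]
at [299.8 263.5 200.1  87.5] t 3.7
[[20, -17, -23, 1], [20, -18, -24, 0], [19, -18, -23, 1], [-23, -25, 0, 5], [-22, -25, 0, 6], [-22, -25, 0, 5], [-21, -25, 0, 6], [-22, -26, 0, 5]]
[[-21, -25, 0, 6], [-20, -26, 0, 5], [-21, -26, 0, 6], [-20, -25, 0, 5], [-20, -26, 0, 6], [-20, -27, 0, 5], [-20, -26, 0, 6], [-19, -26, 0, 5]]
[[-26, 15, 12, 0], [-26, 16, 11, 0], [-26, 15, 12, 0], [-26, 16, 12, 0], [-25, 15, 11, 0], [-26, 15, 12, 0], [0, 0, 35, 0], [0, 0, 35, 0]]
[[0, 0, 35, 0], [0, 0, 35, 0], [0, 0, 27, 0]]
end [ 380.6 -310.3   33.1   14.5]
```

View pics/s2.png

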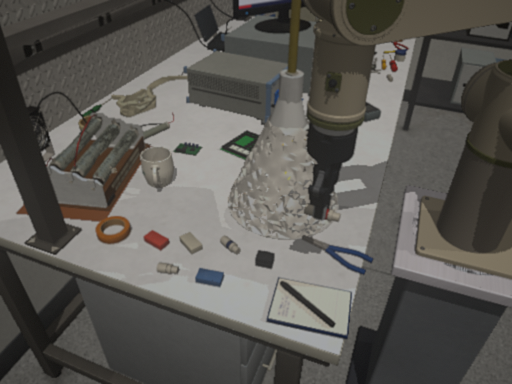

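Emit:
step_arm:
  plan:
    - [20, -17, -23, 1]
    - [20, -18, -24, 0]
    - [19, -18, -23, 1]
    - [-23, -25, 0, 5]
    - [-22, -25, 0, 6]
    - [-22, -25, 0, 5]
    - [-21, -25, 0, 6]
    - [-22, -26, 0, 5]

```text
time: 4.37
eef_pos: [0.3128, 0.0654, 0.2651]
tool_rot: [0.273, 0.962, 0.0, 0.001]
wrist_force: [0.8, -0.1, -1.1]
finger_gap: 0.229
grasp_force: 49.3
```

```bash
python3 plan.py "p 312 -36 270 14.2;381 -310.5 200 14.2;381 -310.5 60 14.2;381 -310.5 33 14.2"
```

```text
at [312.8  65.4 265.1  58.3] t 4.3667
[[-21, -26, -1, 6], [-21, -26, 0, 5], [-20, -26, -1, 6], [-20, -26, 0, 5], [-20, -26, -1, 6], [-20, -26, -1, 5], [-19, -27, 0, 6], [-19, -26, -1, 5]]
[[-26, 16, 12, 0], [-26, 15, 11, 0], [-26, 16, 12, 0], [-25, 15, 12, 0], [-26, 16, 11, 0], [-26, 15, 12, 0], [0, 0, 35, 0], [0, 0, 35, 0]]
[[0, 0, 35, 0], [0, 0, 35, 0], [0, 0, 27, 0]]
end [ 380.6 -310.4   33.1   14.3]
```

Emit:
step_arm:
  plan:
    - [-21, -26, -1, 6]
    - [-21, -26, 0, 5]
    - [-20, -26, -1, 6]
    - [-20, -26, 0, 5]
    - [-20, -26, -1, 6]
    - [-20, -26, -1, 5]
    - [-19, -27, 0, 6]
    - [-19, -26, -1, 5]

```text
time: 5.03
eef_pos: [0.2521, -0.1834, 0.2698]
tool_rot: [0.614, 0.789, -0.0, 0.001]
wrist_force: [1.0, 0.4, -0.4]
finger_gap: 0.228
grasp_force: 49.3
```

Emit:
step_arm:
  plan:
    - [-26, 16, 12, 0]
    - [-26, 15, 11, 0]
    - [-26, 16, 12, 0]
    - [-25, 15, 12, 0]
    - [-26, 16, 11, 0]
    - [-26, 15, 12, 0]
    - [0, 0, 35, 0]
    - [0, 0, 35, 0]

```text
time: 5.7
eef_pos: [0.384, -0.3109, 0.1302]
tool_rot: [0.612, 0.791, -0.0, 0.002]
wrist_force: [-0.1, -0.5, -1.6]
finger_gap: 0.229
grasp_force: 49.4
```

Emit:
step_arm:
  plan:
    - [0, 0, 30, 0]
    - [0, 0, 20, 0]
    - [0, 0, 0, 0]
    - [0, 0, 0, 0]

```text
time: 6.03
eef_pos: [0.3815, -0.3082, 0.0789]
tool_rot: [0.612, 0.791, 0.0, -0.001]
wrist_force: [-0.2, 0.1, -0.1]
finger_gap: 0.236
grasp_force: 49.4
```

```bash
python3 - <<'E'
from h import *
from plan import pose
p=cam("top"); c=p["color"]; im=cv2.resize(np.ascontiguousarray(c[190:275,300:400]),(600,510),interpolation=cv2.INTER_CUBIC); cv2.imwrite("pics/t1.png",im[...,::-1])
E
python3 plan.py "381 -310.5 33 14.2"
```

```text
at [ 382.6 -309.2   80.5   14.5] t 6.0833
[[0, -1, 24, 0], [-1, -1, 24, 0]]
end [ 380.9 -310.7   32.5   14.5]
```

View pics/t1.png

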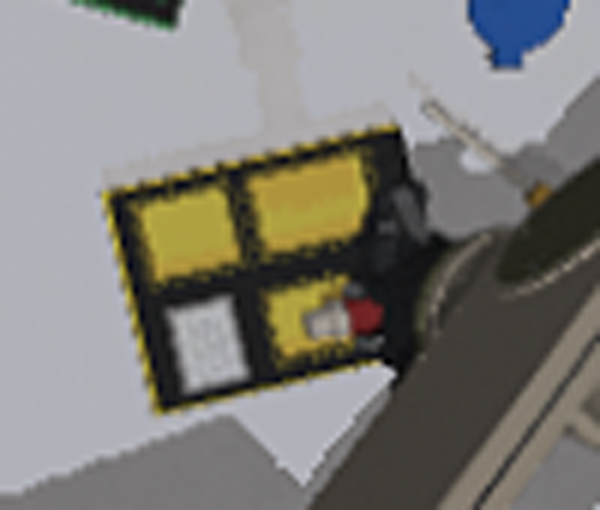

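Emit:
step_arm:
  plan:
    - [0, -1, 24, 0]
    - [-1, -1, 22, 0]
    - [0, 0, 0, 0]
    - [0, 0, 0, 0]

```text
time: 6.42
eef_pos: [0.3807, -0.3106, 0.0344]
tool_rot: [0.612, 0.791, -0.0, 0.0]
wrist_force: [1.3, 0.3, -0.0]
finger_gap: 0.226
grasp_force: 49.4
```

Emit:
step_arm:
  plan:
    - [0, 0, 0, 0]
    - [0, 0, 0, 0]
    - [0, 0, 0, 0]
  grip: 38

```text
time: 6.67
eef_pos: [0.3816, -0.3114, 0.0351]
tool_rot: [0.612, 0.791, -0.0, 0.002]
wrist_force: [0.4, 0.4, -0.8]
finger_gap: 0.441
grasp_force: 0.0
```

Emit:
step_arm:
  plan:
    - [0, 0, -10, 0]
    - [0, 0, -25, 0]
    - [0, 0, -35, 0]
    - [0, 0, -38, 0]
    - [26, -16, -25, 0]
    - [26, -15, -25, 0]
    - [26, -16, -25, 0]
    - [26, -16, -12, 0]

```text
time: 7.33
eef_pos: [0.2933, -0.2253, 0.2324]
tool_rot: [0.612, 0.791, -0.0, 0.003]
wrist_force: [-0.7, -1.0, 2.4]
finger_gap: 0.446
grasp_force: 0.0
```

```bash
python3 plan.py "p 312 -36 270 20;p 315 38 270 90;492.2 337.5 180 97;492.2 337.5 90 97"
python3 - <<'E'
from h import *
for n in("top","side"):
    p=cam(n); print([(np.round(d["at"],3).tolist(),round(d["p"],2)) for d in bot.look_for(p,"attenuator_red")[:3]])
    c=p["color"]; a=c[190:275,300:400] if n=="top" else c[100:185,280:380]
    cv2.imwrite(f"pics/{n}2.png",cv2.resize(np.ascontiguousarray(a),(400,340),interpolation=cv2.INTER_CUBIC)[...,::-1])
cv2.imwrite("pics/two.png",np.hstack([cv2.imread("pics/top2.png"),cv2.imread("pics/side2.png")]))
E
```

```text
at [ 293.3 -225.3  232.4   14.5] t 7.3333
[[26, -14, -19, -3], [26, -14, -19, -2], [20, 27, 0, -6], [21, 26, 0, -6], [20, 27, 0, -6], [20, 27, 0, -5], [21, 26, 0, -6], [22, 26, 0, -6]]
[[21, 26, 0, -6], [21, 27, 0, -6], [21, 26, 0, -6], [22, 26, 0, -6], [22, 26, 0, -6], [21, 26, 0, -5], [-27, 16, 10, -1], [-27, 16, 10, -1]]
[[-28, 15, 10, 0], [-27, 15, 10, -1], [-28, 15, 10, -1], [-28, 14, 10, -1], [-28, 14, 10, -1], [-29, 13, 10, -1], [-28, 13, 10, 0], [0, 0, 30, 0]]
[[0, 0, 30, 0], [0, 0, 30, 0]]
end [491.9 337.6  90.4  96.5]
[]
[([0.375, -0.294, 0.02], 0.57)]
```

View pics/two.png

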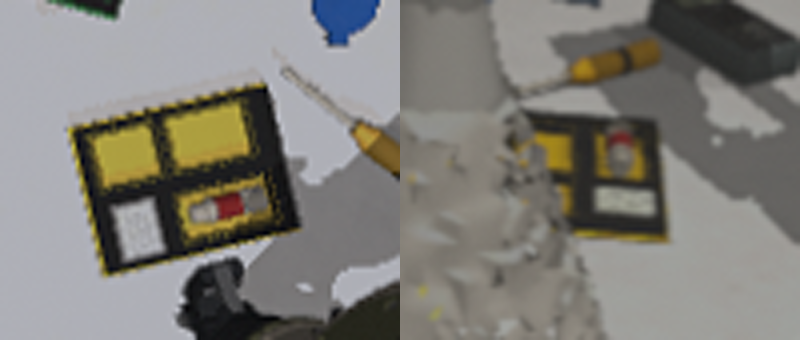

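Emit:
step_arm:
  plan:
    - [26, -14, -19, -3]
    - [26, -14, -19, -2]
    - [20, 27, 0, -6]
    - [21, 26, 0, -6]
    - [20, 27, 0, -6]
    - [20, 27, 0, -5]
    - [21, 26, 0, -6]
    - [22, 26, 0, -6]
  grip: 50

```text
time: 8.2
eef_pos: [0.3132, 0.0069, 0.2653]
tool_rot: [0.302, 0.953, -0.0, -0.001]
wrist_force: [1.3, -0.1, -0.2]
finger_gap: 0.588
grasp_force: 0.0
```

Emit:
step_arm:
  plan:
    - [21, 26, 0, -6]
    - [21, 27, 0, -6]
    - [21, 26, 0, -6]
    - [22, 26, 0, -6]
    - [22, 26, 0, -6]
    - [21, 26, 0, -5]
    - [-27, 16, 10, -1]
    - [-27, 16, 10, -1]

```text
time: 8.87
eef_pos: [0.3027, 0.2292, 0.2466]
tool_rot: [-0.017, 1.0, 0.001, 0.001]
wrist_force: [0.4, -0.3, 0.1]
finger_gap: 0.584
grasp_force: 0.0
```

Emit:
step_arm:
  plan:
    - [-28, 15, 10, 0]
    - [-27, 15, 10, -1]
    - [-28, 15, 10, -1]
    - [-28, 14, 10, -1]
    - [-28, 14, 10, -1]
    - [-29, 13, 10, -1]
    - [-28, 13, 10, 0]
    - [0, 0, 30, 0]

```text
time: 9.53
eef_pos: [0.4983, 0.3407, 0.1471]
tool_rot: [-0.057, 0.998, 0.001, 0.003]
wrist_force: [0.9, 1.2, 0.5]
finger_gap: 0.587
grasp_force: 0.0
```

```bash
python3 plan.py "492.2 337.5 70 97;492.2 337.5 25 97"
```

```text
at [498.3 340.7 147.1  96.5] t 9.5333
[[2, -1, 26, 0], [2, -1, 25, 0], [2, -1, 26, 0], [0, 0, 23, 0], [0, 0, 22, 0]]
end [492.7 337.1  25.1  96.5]
```

Emit:
step_arm:
  plan:
    - [0, 0, 26, 0]
    - [0, 0, 25, 0]
    - [0, 0, 15, 0]
    - [0, 0, 0, 0]
    - [0, 0, 0, 0]

```text
time: 9.95
eef_pos: [0.491, 0.3368, 0.0774]
tool_rot: [-0.057, 0.998, -0.001, -0.002]
wrist_force: [0.3, 0.2, 0.1]
finger_gap: 0.586
grasp_force: 0.0
```

```bash
python3 plan.py "492.2 337.5 70 97;492.2 337.5 25 97"
python3 - <<'E'
from h import *
p=cam("side");save(p,"s3.png")
c=p["color"][230:310,150:290]
cv2.imwrite("pics/s3c.png",cv2.resize(np.ascontiguousarray(c),(700,400),interpolation=cv2.INTER_CUBIC)[...,::-1])
E
python3 plan.py "492.2 337.5 25 97"
```

```text
at [491.  336.8  77.4  96.5] t 9.95
[[-1, 1, 7, 0], [0, 0, 23, 0], [0, 0, 22, 0]]
end [491.9 337.9  25.4  96.5]
at [492.2 337.5  79.4  96.5] t 10.0
[[0, 0, 27, 0], [0, 0, 27, 0]]
end [492.2 337.5  25.4  96.5]
```

Emit:
step_arm:
  plan:
    - [0, 0, 27, 0]
    - [0, 0, 27, 0]
    - [0, 0, 0, 0]
    - [0, 0, 0, 0]

```text
time: 10.33
eef_pos: [0.4916, 0.3372, 0.0259]
tool_rot: [-0.057, 0.998, -0.0, -0.001]
wrist_force: [0.8, 0.4, 0.4]
finger_gap: 0.583
grasp_force: 0.0
```

Emit:
step_arm:
  plan:
    - [0, 0, 0, 0]
    - [0, 0, 0, 0]
    - [0, 0, 0, 0]
    - [0, 0, 0, 0]
  grip: 0

```text
time: 10.67
eef_pos: [0.4941, 0.3386, 0.0291]
tool_rot: [-0.057, 0.998, 0.001, 0.002]
wrist_force: [-0.7, -0.2, 7.6]
finger_gap: 0.305
grasp_force: 49.7
```

```bash
python3 plan.py "492 337.5 130 96.5;p 320 38 270 92;p 312 -34 270 16;439 -296 200 14.2;439 -296 80 14.2"
```

```text
at [494.1 338.6  29.1  96.5] t 10.6667
[[1, 0, -34, 0], [0, -1, -33, 0], [1, 0, -34, 0], [29, -11, -16, 1], [29, -12, -15, 0], [28, -12, -16, 1], [28, -13, -15, 0], [28, -13, -16, 1]]
[[27, -15, -15, 0], [28, -14, -16, 1], [26, -16, -15, 0], [27, -16, -16, 1], [-18, -28, 0, 6], [-18, -28, 0, 7], [-18, -28, 0, 6], [-18, -28, 0, 6]]
[[-19, -28, 0, 6], [-18, -27, 0, 7], [-19, -28, 0, 6], [-18, -27, 0, 6], [-19, -27, 0, 7], [-19, -27, 0, 6], [-19, -26, 0, 6], [-19, -27, 0, 7]]
[[-24, 20, 10, 0], [-23, 20, 10, 0], [-24, 20, 10, 1], [-23, 21, 10, 0], [-23, 20, 10, 0], [-23, 21, 10, 0], [-24, 21, 10, 0], [0, 0, 30, 0]]
[[0, 0, 30, 0], [0, 0, 30, 0], [0, 0, 30, 0]]
end [ 439.5 -296.3   80.1   14.5]
```

Emit:
step_arm:
  plan:
    - [0, 0, -15, 0]
    - [0, 0, -35, 0]
    - [0, 0, -38, 0]
    - [29, -11, -18, 1]
    - [29, -12, -17, 0]
    - [28, -12, -17, 1]
    - [28, -13, -17, 0]
    - [28, -13, -17, 1]

```text
time: 11.33
eef_pos: [0.3554, 0.263, 0.2019]
tool_rot: [-0.031, 1.0, 0.001, 0.001]
wrist_force: [-0.4, -0.5, -0.1]
finger_gap: 0.303
grasp_force: 49.1
```

```bash
python3 plan.py "p 320 38 270 92;p 312 -34 270 16;439 -296 200 14.2;439 -296 80 14.2"
```

```text
at [355.4 263.  201.9  93.5] t 11.3333
[[27, -14, -17, 0], [27, -15, -17, 1], [26, -16, -17, 0], [27, -15, -17, 1], [-18, -28, 0, 6], [-18, -29, 0, 7], [-18, -27, 0, 6], [-19, -28, 0, 6]]
[[-18, -28, 0, 6], [-18, -28, 0, 7], [-19, -27, 0, 6], [-18, -27, 0, 6], [-19, -27, 0, 7], [-19, -27, 0, 6], [-19, -27, 0, 6], [-19, -27, 0, 7]]
[[-24, 20, 10, 0], [-23, 20, 10, 0], [-24, 21, 10, 1], [-23, 20, 10, 0], [-23, 21, 10, 0], [-24, 20, 10, 0], [-23, 21, 10, 0], [0, 0, 30, 0]]
[[0, 0, 30, 0], [0, 0, 30, 0], [0, 0, 30, 0]]
end [ 438.9 -296.1   79.9   14.5]
```

Emit:
step_arm:
  plan:
    - [27, -14, -17, 0]
    - [27, -15, -17, 1]
    - [26, -16, -17, 0]
    - [27, -15, -17, 1]
    - [-18, -28, 0, 6]
    - [-18, -29, 0, 7]
    - [-18, -27, 0, 6]
    - [-19, -28, 0, 6]

```text
time: 12.0
eef_pos: [0.3097, 0.0766, 0.2697]
tool_rot: [0.205, 0.979, 0.001, 0.002]
wrist_force: [0.8, -0.6, 0.3]
finger_gap: 0.305
grasp_force: 49.2
```

Emit:
step_arm:
  plan:
    - [-18, -28, 0, 6]
    - [-18, -28, 0, 7]
    - [-19, -27, 0, 6]
    - [-18, -27, 0, 6]
    - [-19, -27, 0, 7]
    - [-19, -27, 0, 6]
    - [-19, -27, 0, 6]
    - [-19, -27, 0, 7]

```text
time: 12.67
eef_pos: [0.2586, -0.1757, 0.2692]
tool_rot: [0.607, 0.795, -0.0, 0.001]
wrist_force: [0.6, -0.3, 0.6]
finger_gap: 0.303
grasp_force: 49.2
```

Emit:
step_arm:
  plan:
    - [-24, 20, 10, 0]
    - [-23, 20, 10, 0]
    - [-24, 21, 10, 1]
    - [-23, 20, 10, 0]
    - [-23, 21, 10, 0]
    - [-24, 20, 10, 0]
    - [-23, 21, 10, 0]
    - [0, 0, 30, 0]

```text
time: 13.33
eef_pos: [0.4455, -0.3001, 0.1725]
tool_rot: [0.612, 0.791, -0.0, 0.006]
wrist_force: [0.3, -0.3, 1.1]
finger_gap: 0.303
grasp_force: 49.2
```

Emit:
step_arm:
  plan:
    - [0, 0, 35, 0]
    - [0, 0, 35, 0]
    - [0, 0, 30, 0]
    - [0, 0, 0, 0]
    - [0, 0, 0, 0]
    - [0, 0, 0, 0]

```text
time: 13.83
eef_pos: [0.441, -0.2966, 0.0706]
tool_rot: [0.612, 0.791, -0.0, 0.002]
wrist_force: [0.8, 0.4, 0.2]
finger_gap: 0.306
grasp_force: 49.2
```

```bash
python3 plan.py "439 -296 36 14.2"
```

```text
at [ 441.  -296.6   70.6   14.5] t 13.8333
[[1, -2, 35, 0]]
end [ 438.8 -296.2   35.6   14.5]
```

Emit:
step_arm:
  plan:
    - [1, -1, 20, 0]
    - [0, -1, 16, 0]
    - [0, 0, 0, 0]
    - [0, 0, 0, 0]
    - [0, 0, 0, 0]

```text
time: 14.25
eef_pos: [0.4389, -0.2963, 0.0346]
tool_rot: [0.612, 0.791, -0.0, 0.002]
wrist_force: [-0.6, -0.3, -0.2]
finger_gap: 0.305
grasp_force: 49.2
```

Emit:
step_arm:
  plan:
    - [0, 0, 0, 0]
    - [0, 0, 0, 0]
    - [0, 0, 0, 0]
  grip: 40

```text
time: 14.5
eef_pos: [0.438, -0.2955, 0.0328]
tool_rot: [0.612, 0.791, -0.0, 0.001]
wrist_force: [0.6, 0.8, -0.3]
finger_gap: 0.468
grasp_force: 0.0
```

Emit:
step_arm:
  plan:
    - [0, 0, -10, 0]
    - [0, 0, -25, 0]
    - [0, 0, -35, 0]
    - [0, 0, -38, 0]
    - [25, -20, -25, 0]
    - [25, -20, -25, 0]
    - [25, -20, -25, 0]
    - [25, -20, -20, 0]

```text
time: 15.17
eef_pos: [0.3341, -0.2177, 0.2375]
tool_rot: [0.612, 0.791, -0.0, 0.001]
wrist_force: [0.5, -1.1, 0.3]
finger_gap: 0.468
grasp_force: 0.0
```

```bash
python3 plan.py "p 312 -36 270 20;p 315 35 270 90;405 254 170 95;405 254 80 95"
python3 - <<'E'
from h import *
p=cam("top")
print([(np.round(d["at"],3).tolist(),round(d["p"],2)) for d in bot.look_for(p,"fuses_blue")[:3]])
c=p["color"]
cv2.imwrite("pics/t3.png",cv2.resize(np.ascontiguousarray(c[190:275,300:400]),(500,425),interpolation=cv2.INTER_CUBIC)[...,::-1])
E
```

```text
at [ 334.1 -217.7  237.5   14.5] t 15.1667
[[17, -24, -11, -2], [19, -23, -11, -2], [20, -21, -10, -1], [21, 28, 0, -6], [22, 28, 0, -7], [21, 28, 0, -6], [22, 28, 0, -7], [21, 28, 0, -6]]
[[22, 28, 0, -6], [21, 28, 0, -7], [22, 28, 0, -6], [22, 28, 0, -7], [21, 28, 0, -6], [22, 28, 0, -6], [-24, 12, 17, -1], [-25, 12, 16, -1]]
[[-25, 12, 17, -1], [-25, 11, 16, -1], [-25, 11, 17, -1], [-25, 10, 17, 0], [0, 0, 30, 0], [0, 0, 30, 0], [0, 0, 30, 0]]
end [404.8 254.3  79.5  94.5]
[]
```

View pics/t3.png

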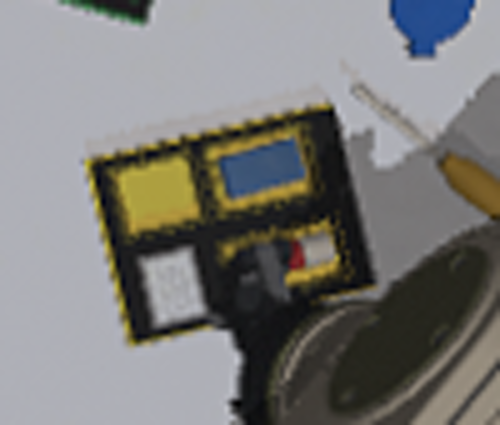

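Emit:
step_arm:
  plan:
    - [17, -24, -11, -2]
    - [19, -23, -11, -2]
    - [20, -21, -10, -1]
    - [21, 28, 0, -6]
    - [22, 28, 0, -7]
    - [21, 28, 0, -6]
    - [22, 28, 0, -7]
    - [21, 28, 0, -6]
  grip: 50

```text
time: 15.93
eef_pos: [0.3144, -0.0195, 0.2671]
tool_rot: [0.327, 0.945, 0.0, 0.0]
wrist_force: [1.1, 0.3, 0.5]
finger_gap: 0.581
grasp_force: 0.0
```

Emit:
step_arm:
  plan:
    - [22, 28, 0, -6]
    - [21, 28, 0, -7]
    - [22, 28, 0, -6]
    - [22, 28, 0, -7]
    - [21, 28, 0, -6]
    - [22, 28, 0, -6]
    - [-24, 12, 17, -1]
    - [-25, 12, 16, -1]

```text
time: 16.6
eef_pos: [0.308, 0.2077, 0.2353]
tool_rot: [-0.018, 1.0, 0.001, 0.002]
wrist_force: [-0.0, 0.0, 0.3]
finger_gap: 0.585
grasp_force: 0.0
```

Emit:
step_arm:
  plan:
    - [-25, 12, 17, -1]
    - [-25, 11, 16, -1]
    - [-25, 11, 17, -1]
    - [-25, 10, 17, 0]
    - [0, 0, 30, 0]
    - [0, 0, 30, 0]
    - [0, 0, 20, 0]
    - [0, 0, 0, 0]

```text
time: 17.27
eef_pos: [0.4023, 0.2519, 0.0814]
tool_rot: [-0.04, 0.999, -0.002, -0.004]
wrist_force: [-0.9, 0.4, 0.3]
finger_gap: 0.581
grasp_force: 0.0
```

Emit:
step_arm:
  plan:
    - [0, 0, 0, 0]
    - [0, 0, 0, 0]

```text
time: 17.43
eef_pos: [0.4066, 0.254, 0.0884]
tool_rot: [-0.04, 0.999, 0.0, 0.001]
wrist_force: [-0.5, 0.0, 0.6]
finger_gap: 0.588
grasp_force: 0.0
```

```bash
python3 plan.py "405 254 30 96"
python3 - <<'E'
from h import *
p=cam("side")
print([(np.round(d["at"],3).tolist(),round(d["p"],2)) for d in bot.look_for(p,"ferrite")[:3]])
c=p["color"]
cv2.imwrite("pics/s4.png",cv2.resize(np.ascontiguousarray(c[190:290,200:330]),(650,500),interpolation=cv2.INTER_CUBIC)[...,::-1])
E
```

```text
at [406.6 254.   88.4  94.5] t 17.4333
[[1, 0, 29, -1], [1, 0, 29, 0]]
end [404.6 253.8  30.4  95.5]
[([0.404, 0.262, 0.02], 0.67)]
```

View pics/s4.png

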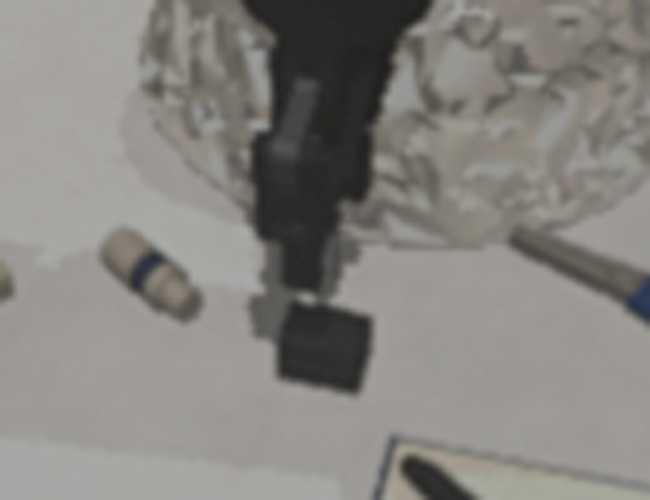

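Emit:
step_arm:
  plan:
    - [0, 0, 30, -1]
    - [1, 0, 30, 0]
    - [0, 0, 0, 0]
    - [0, 0, 0, 0]

```text
time: 17.87
eef_pos: [0.4039, 0.2531, 0.027]
tool_rot: [-0.048, 0.999, -0.0, -0.001]
wrist_force: [0.4, 0.5, 0.3]
finger_gap: 0.584
grasp_force: 0.0
```

Emit:
step_arm:
  plan:
    - [0, 0, 0, 0]
    - [0, 0, 0, 0]
    - [0, 0, 0, 0]
    - [0, 0, 0, 0]
    - [0, 0, 0, 0]
    - [0, 0, 0, 0]
  grip: 0

```text
time: 18.37
eef_pos: [0.4068, 0.2544, 0.0298]
tool_rot: [-0.048, 0.999, 0.001, 0.002]
wrist_force: [-1.0, -0.6, 8.5]
finger_gap: 0.277
grasp_force: 50.2
```

```bash
python3 plan.py "405 254 110 95.5;p 320 32 270 92;p 312 -30 270 30; 421.5 -227 200 14.2;421.5 -227 80 14.2"
```

```text
at [406.8 254.4  29.8  95.5] t 18.3667
[[1, 0, -27, 0], [0, 0, -26, 0], [1, 0, -27, 0], [20, -10, -23, 1], [20, -11, -23, 0], [20, -10, -23, 1], [20, -11, -23, 0], [20, -11, -22, 1]]
[[19, -11, -23, 0], [20, -12, -23, 1], [-15, -31, 0, 6], [-15, -31, 0, 6], [-15, -31, 0, 6], [-15, -31, 0, 7], [-15, -31, 0, 6], [-15, -30, 0, 6]]
[[-15, -31, 0, 6], [-14, -30, 0, 6], [-15, -31, 0, 6], [-14, -30, 0, 7], [-23, 16, 12, 3], [-22, 17, 11, 2], [-21, 18, 12, 3], [-20, 19, 12, 2]]
[[-20, 20, 11, 3], [-19, 21, 12, 2], [0, 0, 30, 0], [0, 0, 30, 0], [0, 0, 30, 0], [0, 0, 30, 0]]
end [ 421.8 -227.3   79.8   14.5]
```

Emit:
step_arm:
  plan:
    - [0, 0, -15, 0]
    - [0, 0, -32, 0]
    - [0, 0, -35, 0]
    - [20, -10, -23, 1]
    - [20, -11, -23, 0]
    - [20, -10, -23, 1]
    - [20, -11, -23, 0]
    - [20, -11, -22, 1]

```text
time: 19.03
eef_pos: [0.3083, 0.1926, 0.2254]
tool_rot: [-0.022, 1.0, 0.001, 0.001]
wrist_force: [0.9, -0.7, -0.1]
finger_gap: 0.28
grasp_force: 49.3
```

```bash
python3 plan.py "p 318 32 270 92;p 312 -30 270 30; 421.5 -227 200 14.2;421.5 -227 80 14.2"
```

```text
at [308.3 192.6 225.4  92.5] t 19.0333
[[20, -11, -22, 0], [20, -11, -23, 1], [-15, -31, 0, 6], [-15, -31, 0, 6], [-15, -30, 0, 6], [-15, -31, 0, 7], [-16, -31, 0, 6], [-15, -30, 0, 6]]
[[-15, -31, 0, 6], [-15, -30, 0, 6], [-14, -31, 0, 6], [-15, -30, 0, 7], [-23, 16, 12, 3], [-22, 17, 11, 2], [-21, 18, 12, 3], [-20, 19, 12, 2]]
[[-20, 20, 12, 3], [-18, 21, 11, 2], [0, 0, 30, 0], [0, 0, 30, 0], [0, 0, 30, 0], [0, 0, 30, 0]]
end [ 421.6 -226.7   80.4   14.5]
```

Emit:
step_arm:
  plan:
    - [20, -11, -22, 0]
    - [20, -11, -23, 1]
    - [-15, -31, 0, 6]
    - [-15, -31, 0, 6]
    - [-15, -30, 0, 6]
    - [-15, -31, 0, 7]
    - [-16, -31, 0, 6]
    - [-15, -30, 0, 6]

```text
time: 19.7
eef_pos: [0.3141, -0.0296, 0.2694]
tool_rot: [0.307, 0.952, 0.0, 0.002]
wrist_force: [0.6, -0.1, -0.8]
finger_gap: 0.278
grasp_force: 49.3
```

Emit:
step_arm:
  plan:
    - [-15, -31, 0, 6]
    - [-15, -30, 0, 6]
    - [-14, -31, 0, 6]
    - [-15, -30, 0, 7]
    - [-23, 16, 12, 3]
    - [-22, 17, 11, 2]
    - [-21, 18, 12, 3]
    - [-20, 19, 12, 2]

```text
time: 20.37
eef_pos: [0.3726, -0.2045, 0.2221]
tool_rot: [0.579, 0.815, 0.0, 0.002]
wrist_force: [-0.1, 0.0, 0.7]
finger_gap: 0.279
grasp_force: 49.3
```

Emit:
step_arm:
  plan:
    - [-20, 20, 12, 3]
    - [-18, 21, 11, 2]
    - [0, 0, 35, 0]
    - [0, 0, 35, 0]
    - [0, 0, 35, 0]
    - [0, 0, 20, 0]
    - [0, 0, 0, 0]
    - [0, 0, 0, 0]

```text
time: 21.03
eef_pos: [0.4218, -0.2261, 0.0732]
tool_rot: [0.612, 0.791, -0.0, -0.001]
wrist_force: [-0.0, -0.2, 0.3]
finger_gap: 0.279
grasp_force: 49.4
```

Emit:
step_arm:
  plan:
    - [0, 0, 0, 0]
    - [0, 0, 0, 0]

```text
time: 21.2
eef_pos: [0.4239, -0.2276, 0.0759]
tool_rot: [0.612, 0.791, 0.0, 0.002]
wrist_force: [-0.1, 0.2, 0.8]
finger_gap: 0.277
grasp_force: 49.4
```

```bash
python3 plan.py "421.5 -227 35 14.2"
python3 - <<'E'
from h import *
p=cam("top")
c=p["color"]
cv2.imwrite("pics/t5.png",cv2.resize(np.ascontiguousarray(c[190:275,300:400]),(500,425),interpolation=cv2.INTER_CUBIC)[...,::-1])
E
```

```text
at [ 423.9 -227.6   75.9   14.5] t 21.2
[[1, -1, 20, 0], [0, -1, 21, 0]]
end [ 421.7 -227.1   34.9   14.5]
```

View pics/t5.png

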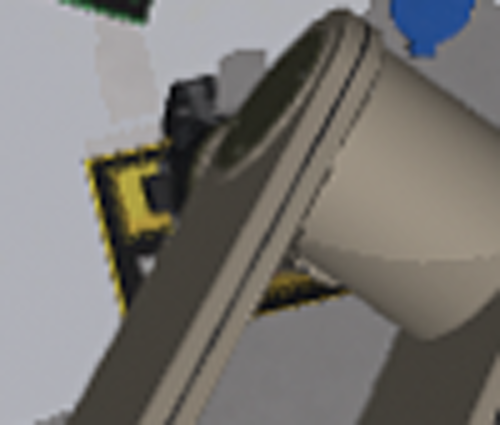

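Run:
```python
from h import *
from plan import pose
c,_=pose(); print(np.round(c,1)); a=np.radians(14.2); ex=np.array([np.cos(a),np.sin(a)]); ey=np.array([-np.sin(a),np.cos(a)])
for n in("top","side"):
    p=cam(n); P=points(p)*1000; d=P[...,:2]-[421.5,-227]
    u=d@ex; v=d@ey; m=(abs(u)<40)&(abs(v)<40)&(P[...,2]>40)&(P[...,2]<80)&(p["range_z"]>0)
    q=np.c_[u[m],v[m],P[...,2][m],p["color"][m].mean(-1)]
    q=q[np.argsort(-q[:,1])]; print(n,len(q)); print(np.round(q[:30:2],0).tolist())
```

```text
[ 423.9 -227.5   75.7   14.5]
top 54
[[3.0, 19.0, 60.0, 22.0], [10.0, 19.0, 52.0, 68.0], [13.0, 18.0, 54.0, 40.0], [13.0, 18.0, 67.0, 23.0], [9.0, 18.0, 63.0, 23.0], [-3.0, 18.0, 62.0, 21.0], [-0.0, 17.0, 63.0, 24.0], [12.0, 17.0, 74.0, 42.0], [9.0, 16.0, 67.0, 39.0], [3.0, 16.0, 71.0, 46.0], [-1.0, 15.0, 67.0, 44.0], [-4.0, 14.0, 71.0, 45.0], [-1.0, 13.0, 71.0, 47.0], [2.0, 13.0, 73.0, 46.0], [14.0, 12.0, 71.0, 35.0]]
side 110
[[-6.0, 22.0, 72.0, 40.0], [-1.0, 21.0, 64.0, 35.0], [-4.0, 21.0, 58.0, 37.0], [-5.0, 20.0, 54.0, 36.0], [6.0, 20.0, 73.0, 40.0], [2.0, 20.0, 63.0, 49.0], [-9.0, 19.0, 70.0, 49.0], [-7.0, 18.0, 57.0, 44.0], [-2.0, 18.0, 50.0, 50.0], [5.0, 17.0, 69.0, 36.0], [-7.0, 17.0, 60.0, 44.0], [8.0, 17.0, 65.0, 53.0], [-3.0, 17.0, 66.0, 37.0], [-3.0, 16.0, 69.0, 40.0], [-8.0, 16.0, 49.0, 43.0]]
```

Emit:
step_arm:
  plan:
    - [0, -1, 20, 0]
    - [0, -1, 21, 0]
    - [0, 0, 0, 0]
    - [0, 0, 0, 0]
    - [0, 0, 0, 0]

```text
time: 21.77
eef_pos: [0.4205, -0.227, 0.0326]
tool_rot: [0.612, 0.791, 0.0, 0.0]
wrist_force: [0.1, 1.4, -0.6]
finger_gap: 0.276
grasp_force: 54.7
```

Emit:
step_arm:
  plan:
    - [0, 0, 0, 0]
    - [0, 0, 0, 0]
    - [0, 0, 0, 0]
  grip: 40

```text
time: 22.02
eef_pos: [0.4204, -0.227, 0.0324]
tool_rot: [0.612, 0.791, 0.0, 0.0]
wrist_force: [-0.2, 0.5, -0.3]
finger_gap: 0.466
grasp_force: 0.0
```

Emit:
step_arm:
  plan:
    - [0, 0, -10, 0]
    - [0, 0, -25, 0]
    - [0, 0, -35, 0]
    - [0, 0, -38, 0]
    - [24, -20, -25, 0]
    - [24, -20, -25, 0]
    - [24, -20, -25, 0]
    - [24, -20, -20, 0]

```text
time: 22.68
eef_pos: [0.3178, -0.1533, 0.2375]
tool_rot: [0.612, 0.791, 0.0, 0.001]
wrist_force: [-0.8, -0.6, 1.2]
finger_gap: 0.464
grasp_force: 0.0
```

```bash
python3 plan.py "p 312 -28 270 14;p 315 32 270 67;489.8 241.5 170 67;489.8 241.5 80 67"
python3 - <<'E'
from h import *
p=cam("top")
c=p["color"]
cv2.imwrite("pics/t6.png",cv2.resize(np.ascontiguousarray(c[190:275,300:400]),(500,425),interpolation=cv2.INTER_CUBIC)[...,::-1])
E
```

```text
at [ 317.8 -153.3  237.5   14.5] t 22.6833
[[8, -20, -16, 0], [9, -19, -16, 1], [25, 21, 0, -5], [26, 20, 0, -6], [26, 20, 0, -5], [26, 20, 0, -5], [27, 19, 0, -6], [26, 19, 0, -5]]
[[27, 19, 0, -5], [28, 19, 0, -6], [27, 18, 0, -5], [28, 18, 0, -5], [-22, 20, 12, 0], [-22, 19, 13, 0], [-22, 20, 12, 0], [-22, 20, 13, 0]]
[[-21, 19, 12, 0], [-22, 20, 13, 0], [-22, 19, 12, 0], [-22, 20, 13, 0], [0, 0, 30, 0], [0, 0, 30, 0], [0, 0, 30, 0]]
end [489.8 241.5  79.5  66.5]
```

View pics/t6.png

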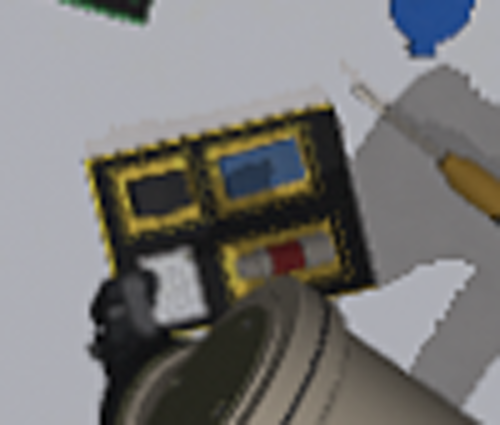

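Emit:
step_arm:
  plan:
    - [8, -20, -16, 0]
    - [9, -19, -16, 1]
    - [25, 21, 0, -5]
    - [26, 20, 0, -6]
    - [26, 20, 0, -5]
    - [26, 20, 0, -5]
    - [27, 19, 0, -6]
    - [26, 19, 0, -5]
  grip: 45

```text
time: 23.4
eef_pos: [0.3116, 0.044, 0.2678]
tool_rot: [0.376, 0.927, 0.0, 0.001]
wrist_force: [1.2, 0.2, -0.3]
finger_gap: 0.529
grasp_force: 0.0
```

Emit:
step_arm:
  plan:
    - [27, 19, 0, -5]
    - [28, 19, 0, -6]
    - [27, 18, 0, -5]
    - [28, 18, 0, -5]
    - [0, 0, 0, 0]

```text
time: 23.82
eef_pos: [0.2648, 0.1709, 0.2677]
tool_rot: [0.197, 0.98, 0.001, -0.0]
wrist_force: [0.8, 0.5, 0.5]
finger_gap: 0.527
grasp_force: 0.0
```

```bash
python3 plan.py "430 235 200 67;489.8 241.5 170 67;489.8 241.5 80 67"; python3 -c "
from h import *
s=bot.get_state();print(s['qpos'],np.arctan2(s['eef_pos'][1],s['eef_pos'][0]))"
```

```text
at [264.8 170.9 267.7  67.3] t 23.8167
[[-21, 20, 11, 0], [-22, 21, 12, 0], [-21, 20, 11, 0], [-21, 21, 11, 0], [-21, 20, 11, 0], [-22, 21, 12, 0], [-26, 15, 15, 0], [-26, 14, 15, 0]]
[[0, 0, 30, 0], [0, 0, 30, 0], [0, 0, 30, 0]]
end [489.5 241.6  79.7  67.3]
[ 0.4071485  -0.72924801  2.15233088  0.00245568  1.71773596 -0.76691957] 0.5730650899139176
```

Emit:
step_arm:
  plan:
    - [-21, 20, 11, 0]
    - [-22, 21, 12, 0]
    - [-21, 20, 11, 0]
    - [-21, 21, 11, 0]
    - [0, 0, 0, 0]

```text
time: 24.23
eef_pos: [0.38, 0.2079, 0.218]
tool_rot: [0.204, 0.979, -0.002, -0.002]
wrist_force: [-0.2, -0.0, -0.0]
finger_gap: 0.525
grasp_force: 0.0
```

```bash
python3 - <<'E'
from h import *
p=cam("top"); save(p,"t7.png"); P=points(p)
for h in (.3,.35,.4,.45,.5,.55,.6):
    m=(P[...,2]>h)&(P[...,2]<h+.05)&(P[...,0]>.25)&(P[...,1]>.075)&(P[...,1]<.4); q=P[m]
    if len(q): a=np.arctan2(q[:,1]-.042,q[:,0]-.433); d=np.hypot(q[:,0]-.433,q[:,1]-.042); i=d.argmin(); print(h,len(q),round(d.min(),3),np.round(q[i],3))
print(bot.get_state()["eef_pos"])
E
python3 plan.py "489.8 241.5 170 67;489.8 241.5 80 67"
```

```text
0.3 350 0.124 [0.369 0.148 0.304]
0.35 344 0.511 [0.851 0.337 0.392]
0.4 412 0.512 [0.851 0.337 0.441]
0.45 437 0.512 [0.851 0.338 0.494]
0.5 667 0.108 [0.387 0.14  0.539]
0.55 2488 0.108 [0.395 0.143 0.556]
0.6 5588 0.109 [0.4   0.145 0.602]
[0.37851101 0.2073536  0.21948329]
at [378.5 207.4 219.5  66.5] t 24.2833
[[-22, 19, 12, 0], [-22, 19, 13, 0], [-22, 19, 12, 0], [-22, 19, 12, -1], [0, 0, 30, 0], [0, 0, 30, 0], [0, 0, 30, 0]]
end [489.5 241.9  80.5  67.5]
```

View pics/t7.png

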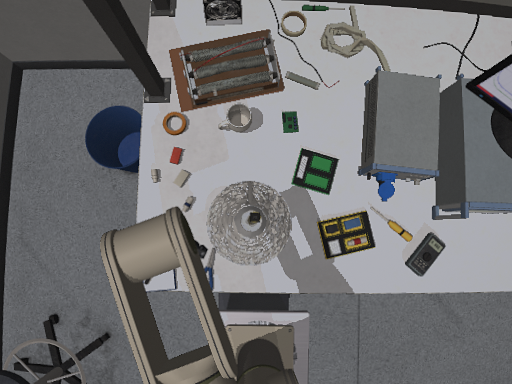

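Emit:
step_arm:
  plan:
    - [-22, 19, 12, 0]
    - [-22, 19, 13, 0]
    - [-22, 19, 12, 0]
    - [-22, 19, 12, 0]
    - [0, 0, 30, 0]
    - [0, 0, 30, 0]
    - [0, 0, 25, 0]
    - [0, 0, 0, 0]

```text
time: 24.95
eef_pos: [0.4856, 0.2406, 0.0837]
tool_rot: [0.204, 0.979, -0.002, -0.003]
wrist_force: [-1.2, -0.6, 0.2]
finger_gap: 0.529
grasp_force: 0.0
```

Emit:
step_arm:
  plan:
    - [0, 0, 0, 0]
    - [0, 0, 0, 0]
    - [0, 0, 0, 0]

```text
time: 25.2
eef_pos: [0.491, 0.2431, 0.0913]
tool_rot: [0.203, 0.979, 0.001, 0.002]
wrist_force: [-0.6, -0.0, 0.1]
finger_gap: 0.524
grasp_force: 0.0
```

```bash
python3 plan.py "489.8 241.5 24.5 67"
```

```text
at [491.  243.1  91.3  66.5] t 25.2
[[0, -1, 33, 0], [0, -1, 34, 0]]
end [490.2 241.3  24.3  66.5]
```

Emit:
step_arm:
  plan:
    - [0, 0, 32, 0]
    - [0, -1, 32, 0]
    - [0, 0, 0, 0]
    - [0, 0, 0, 0]
    - [0, 0, 0, 0]

```text
time: 25.62
eef_pos: [0.4903, 0.2422, 0.0265]
tool_rot: [0.203, 0.979, 0.001, 0.001]
wrist_force: [0.7, 0.4, 0.7]
finger_gap: 0.527
grasp_force: 0.0
```

Emit:
step_arm:
  plan:
    - [0, 0, 0, 0]
    - [0, 0, 0, 0]
    - [0, 0, 0, 0]
    - [0, 0, 0, 0]
    - [0, 0, 0, 0]
    - [0, 0, 0, 0]
  grip: 0

```text
time: 26.12
eef_pos: [0.4909, 0.2424, 0.0268]
tool_rot: [0.203, 0.979, 0.001, 0.002]
wrist_force: [-0.2, -0.3, 7.9]
finger_gap: 0.226
grasp_force: 50.2
```

Emit:
step_arm:
  plan:
    - [0, 0, -15, 0]
    - [0, 0, -32, 0]
    - [0, 0, -35, 0]
    - [0, 0, -38, 0]
    - [0, 0, 0, 0]

```text
time: 26.53
eef_pos: [0.4939, 0.2436, 0.1543]
tool_rot: [0.203, 0.979, 0.004, 0.006]
wrist_force: [0.6, 0.7, 1.4]
finger_gap: 0.231
grasp_force: 49.2
```

```bash
python3 plan.py "430 235 200 67;p 315 35 270 67;p 312 -26 270 4;579.3 -177.5 200 -15;579.3 -177.5 80 -15"
```

```text
at [493.9 243.6 154.3  66.5] t 26.5333
[[18, -11, -15, 0], [19, -11, -15, 0], [18, -11, -16, 0], [25, -18, -12, 0], [24, -19, -11, 0], [23, -19, -12, 0], [22, -20, -11, 0], [22, -21, -12, 0]]
[[20, -22, -12, 0], [-27, -19, 0, 6], [-28, -20, 0, 7], [-27, -18, 0, 6], [-28, -19, 0, 6], [-27, -19, 0, 6], [-28, -19, 0, 7], [-27, -19, 0, 6]]
[[-28, -18, 0, 6], [-27, -19, 0, 6], [-28, -18, 0, 7], [-7, 33, 8, 2], [-5, 33, 8, 2], [-4, 33, 7, 2], [-3, 34, 8, 2], [-2, 33, 8, 2]]
[[-1, 33, 8, 2], [0, 34, 8, 2], [2, 33, 8, 2], [3, 34, 7, 3], [0, 0, 30, 0], [0, 0, 30, 0], [0, 0, 30, 0], [0, 0, 30, 0]]
end [ 579.5 -177.4   80.3  -15.5]
```

Emit:
step_arm:
  plan:
    - [18, -11, -15, 0]
    - [19, -11, -15, 0]
    - [18, -11, -16, 0]
    - [25, -18, -12, 0]
    - [24, -19, -11, 0]
    - [23, -19, -12, 0]
    - [22, -20, -11, 0]
    - [22, -21, -12, 0]

```text
time: 27.2
eef_pos: [0.2791, 0.1902, 0.2491]
tool_rot: [0.203, 0.979, 0.001, 0.001]
wrist_force: [0.2, 1.4, 0.6]
finger_gap: 0.23
grasp_force: 49.2
```

Emit:
step_arm:
  plan:
    - [20, -22, -12, 0]
    - [-27, -19, 0, 6]
    - [-28, -20, 0, 7]
    - [-27, -18, 0, 6]
    - [-28, -19, 0, 6]
    - [-27, -19, 0, 6]
    - [-28, -19, 0, 7]
    - [-27, -19, 0, 6]

```text
time: 27.87
eef_pos: [0.3046, -0.0457, 0.261]
tool_rot: [0.558, 0.83, 0.0, 0.001]
wrist_force: [0.6, -0.4, -0.8]
finger_gap: 0.23
grasp_force: 49.2
```

Emit:
step_arm:
  plan:
    - [-28, -18, 0, 6]
    - [-27, -19, 0, 6]
    - [-28, -18, 0, 7]
    - [0, 0, 0, 0]

```text
time: 28.2
eef_pos: [0.2733, -0.1438, 0.2609]
tool_rot: [0.691, 0.723, -0.001, 0.001]
wrist_force: [0.5, -0.0, -1.1]
finger_gap: 0.223
grasp_force: 49.2
```

```bash
python3 plan.py "579.3 -177.5 200 -15;579.3 -177.5 80 -15"
```

```text
at [ 273.3 -143.8  260.9    2.6] t 28.2
[[-5, 34, 7, 2], [-4, 34, 7, 2], [-3, 34, 6, 2], [-2, 34, 7, 2], [-1, 34, 7, 2], [1, 34, 7, 2], [2, 35, 6, 2], [3, 34, 7, 2]]
[[4, 34, 7, 2], [0, 0, 30, 0], [0, 0, 30, 0], [0, 0, 30, 0], [0, 0, 30, 0]]
end [ 579.7 -177.6   79.9  -15.4]
```

Emit:
step_arm:
  plan:
    - [-5, 34, 7, 2]
    - [-4, 34, 7, 2]
    - [-3, 34, 6, 2]
    - [-2, 34, 7, 2]
    - [-1, 34, 7, 2]
    - [1, 34, 7, 2]
    - [2, 35, 6, 2]
    - [3, 34, 7, 2]

```text
time: 28.87
eef_pos: [0.5506, -0.1638, 0.2064]
tool_rot: [0.78, 0.626, 0.0, 0.001]
wrist_force: [-0.2, -0.2, 0.2]
finger_gap: 0.228
grasp_force: 49.3
```

Emit:
step_arm:
  plan:
    - [4, 34, 7, 2]
    - [0, 0, 30, 0]
    - [0, 0, 35, 0]
    - [0, 0, 35, 0]
    - [0, 0, 25, 0]
    - [0, 0, 0, 0]
    - [0, 0, 0, 0]
    - [0, 0, 0, 0]

```text
time: 29.53
eef_pos: [0.5838, -0.1681, 0.0765]
tool_rot: [0.79, 0.613, 0.001, 0.001]
wrist_force: [0.7, -0.5, -0.9]
finger_gap: 0.229
grasp_force: 49.4
```

Emit:
step_arm:
  plan:
    - [0, 0, 0, 0]
    - [0, 0, 0, 0]

```text
time: 29.7
eef_pos: [0.5842, -0.1686, 0.0772]
tool_rot: [0.79, 0.613, 0.001, 0.002]
wrist_force: [-0.4, 1.0, 0.9]
finger_gap: 0.233
grasp_force: 49.4
```

```bash
python3 plan.py "579.3 -177.5 35 -15.2"
```

```text
at [ 584.2 -168.6   77.2  -14.5] t 29.7
[[-5, -1, 21, 0], [-5, -2, 21, 1]]
end [ 578.8 -177.5   35.2  -15.5]
```

Emit:
step_arm:
  plan:
    - [-5, -1, 10, 0]
    - [-4, -2, 15, 1]
    - [0, 0, 0, 0]
    - [0, 0, 0, 0]
    - [0, 0, 0, 0]

```text
time: 30.12
eef_pos: [0.5773, -0.176, 0.0494]
tool_rot: [0.796, 0.606, 0.0, 0.0]
wrist_force: [-0.4, -0.1, -0.6]
finger_gap: 0.23
grasp_force: 49.4
```

```bash
python3 plan.py "579.3 -177.5 35 -15.2"
python3 - <<'E'
from h import *
p=cam("top")
c=p["color"]
cv2.imwrite("pics/t8.png",cv2.resize(np.ascontiguousarray(c[130:215,270:370]),(500,425),interpolation=cv2.INTER_CUBIC)[...,::-1])
E
```

```text
at [ 577.3 -176.    49.4  -15.5] t 30.1167
[[-1, 2, 14, 0]]
end [ 578.9 -177.5   35.4  -15.5]
```

View pics/t8.png

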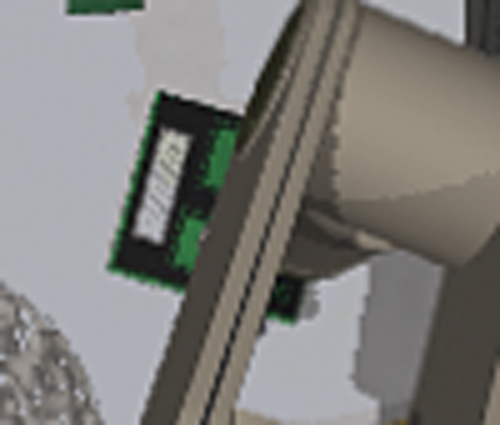

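Emit:
step_arm:
  plan:
    - [-1, 1, 8, 0]
    - [0, 0, 7, 0]
    - [0, 0, 0, 0]
    - [0, 0, 0, 0]
    - [0, 0, 0, 0]

```text
time: 30.58
eef_pos: [0.5777, -0.177, 0.0337]
tool_rot: [0.796, 0.606, -0.0, -0.0]
wrist_force: [-0.7, -0.6, -0.3]
finger_gap: 0.227
grasp_force: 49.4
```

Emit:
step_arm:
  plan:
    - [0, 0, 0, 0]
    - [0, 0, 0, 0]
    - [0, 0, 0, 0]
  grip: 38

```text
time: 30.83
eef_pos: [0.5782, -0.1772, 0.0344]
tool_rot: [0.796, 0.606, 0.0, 0.0]
wrist_force: [-1.0, -0.8, -1.0]
finger_gap: 0.443
grasp_force: 0.0
```

Emit:
step_arm:
  plan:
    - [0, 0, -10, 0]
    - [0, 0, -25, 0]
    - [0, 0, -35, 0]
    - [0, 0, -38, 0]
    - [0, -35, -20, 0]
    - [0, -35, -15, 0]
    - [0, -35, -15, 0]
    - [0, -35, -15, 0]

```text
time: 31.5
eef_pos: [0.4417, -0.1394, 0.2085]
tool_rot: [0.796, 0.606, 0.0, 0.001]
wrist_force: [-0.4, -0.5, 0.4]
finger_gap: 0.445
grasp_force: 0.0
```

```bash
python3 plan.py "300 -140 250 -8;p 312 -24 270 -2"
```

```text
at [ 441.7 -139.4  208.5  -15.5] t 31.5
[[-8, -27, -8, -1], [-7, -28, -9, -2], [-6, -27, -8, -1], [-6, -28, -8, -2], [-5, -28, -8, -1], [11, -17, -20, -6]]
end [ 284.7 -127.   269.5   -2.5]
```

Emit:
step_arm:
  plan:
    - [-8, -27, -8, -1]
    - [-7, -28, -9, -2]
    - [-6, -27, -8, -1]
    - [-6, -28, -8, -2]
    - [-5, -28, -8, -1]
    - [11, -17, -20, -6]
    - [0, 0, 0, 0]
  grip: 50

```text
time: 32.08
eef_pos: [0.2849, -0.1271, 0.2725]
tool_rot: [0.721, 0.693, 0.001, 0.003]
wrist_force: [-0.0, -0.3, 0.7]
finger_gap: 0.586
grasp_force: 0.0
```

```bash
python3 plan.py "p 313 38 270 74;480 325 220 77.5;649.8 285.4 140 77.5;649.8 285.4 80 77.5"
python3 - <<'E'
from h import *
p=cam("top")
c=p["color"]
cv2.imwrite("pics/t9.png",cv2.resize(np.ascontiguousarray(c[130:215,270:370]),(500,425),interpolation=cv2.INTER_CUBIC)[...,::-1])
E
```

```text
at [ 284.9 -127.1  272.5   -2.2] t 32.0833
[[27, 9, 0, -6], [26, 10, 0, -7], [26, 11, 1, -6], [26, 11, 0, -6], [26, 11, 0, -7], [25, 12, 0, -6], [25, 13, 0, -6], [26, 13, 1, -7]]
[[24, 13, 0, -6], [25, 14, 0, -6], [24, 15, 0, -7], [24, 15, 0, -6], [-23, 24, 6, 0], [-24, 24, 7, -1], [-24, 24, 6, 0], [-24, 23, 6, -1]]
[[-24, 23, 7, 0], [-24, 24, 6, -1], [-25, 22, 6, 0], [-24, 23, 6, -1], [-29, 0, 13, 0], [-29, -1, 14, 0], [-29, 0, 13, 0], [-29, -1, 14, 0]]
[[-30, 0, 13, 0], [-29, -1, 13, 0], [0, 0, 30, 0], [0, 0, 30, 0]]
end [650.1 285.1  80.5  77.8]
```

View pics/t9.png

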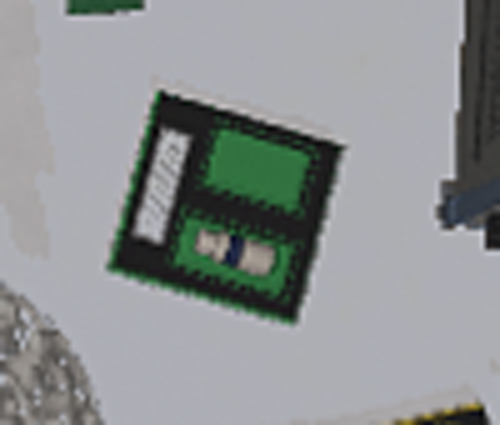

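Blue-banded attenuator lies in the narrow green pocket. I've now viewed 12 pictures; on to the red fuse box.

Emit:
step_arm:
  plan:
    - [27, 9, 0, -6]
    - [26, 10, 0, -7]
    - [26, 11, 1, -6]
    - [26, 11, 0, -6]
    - [26, 11, 0, -7]
    - [25, 12, 0, -6]
    - [25, 13, 0, -6]
    - [26, 13, 1, -7]

```text
time: 32.8
eef_pos: [0.3007, 0.0948, 0.2658]
tool_rot: [0.352, 0.936, 0.0, 0.0]
wrist_force: [0.8, 0.3, -0.4]
finger_gap: 0.586
grasp_force: 0.0
```

Emit:
step_arm:
  plan:
    - [24, 13, 0, -6]
    - [25, 14, 0, -6]
    - [24, 15, 0, -7]
    - [24, 15, 0, -6]
    - [-23, 24, 6, 0]
    - [-24, 24, 7, -1]
    - [-24, 24, 6, 0]
    - [-24, 23, 6, -1]

```text
time: 33.47
eef_pos: [0.3677, 0.2596, 0.2402]
tool_rot: [0.126, 0.992, 0.0, 0.0]
wrist_force: [-0.7, -1.1, 1.8]
finger_gap: 0.584
grasp_force: 0.0
```

Emit:
step_arm:
  plan:
    - [-24, 23, 7, 0]
    - [-24, 24, 6, -1]
    - [-25, 22, 6, 0]
    - [-24, 23, 6, -1]
    - [0, 0, 0, 0]

```text
time: 33.88
eef_pos: [0.4852, 0.3252, 0.2098]
tool_rot: [0.109, 0.994, -0.002, -0.003]
wrist_force: [-0.1, -0.2, -1.6]
finger_gap: 0.586
grasp_force: 0.0
```

```bash
python3 plan.py "649.8 285.4 140 77.5;649.8 285.4 80 77.5"
python3 - <<'E'
from h import *
p=cam("top"); P=points(p)
for h in (.3,.35,.4,.45,.5,.55,.6):
    m=(P[...,2]>h)&(P[...,2]<h+.05)&(P[...,0]>.25)&(P[...,1]>.075)&(P[...,1]<.4); q=P[m]
    if len(q): d=np.hypot(q[:,0]-.433,q[:,1]-.042); i=d.argmin(); print(h,len(q),round(d.min(),3),np.round(q[i],3))
print(bot.get_state()["qpos"])
E
```

```text
at [485.2 325.2 209.8  77.5] t 33.8833
[[-28, -1, 12, 0], [-28, 0, 11, 0], [-29, -1, 12, 0], [-28, 0, 12, 0], [-28, -1, 11, 0], [-28, 0, 12, 0], [0, 0, 30, 0], [0, 0, 30, 0]]
end [649.5 285.7  79.8  77.5]
0.3 388 0.24 [0.473 0.279 0.302]
0.35 415 0.247 [0.484 0.283 0.388]
0.4 429 0.25 [0.494 0.285 0.4  ]
0.45 481 0.258 [0.457 0.299 0.492]
0.5 1262 0.158 [0.358 0.181 0.543]
0.55 4908 0.157 [0.356 0.179 0.557]
0.6 9683 0.158 [0.353 0.179 0.617]
[ 5.02838732e-01  1.09222025e-01  1.58208074e+00 -1.10366188e-05
  1.45692234e+00 -8.49385680e-01]
```

Emit:
step_arm:
  plan:
    - [-28, -1, 12, 0]
    - [-28, 0, 11, 0]
    - [-29, -1, 12, 0]
    - [-28, 0, 12, 0]
    - [-28, -1, 11, 0]
    - [-28, 0, 12, 0]
    - [0, 0, 30, 0]
    - [0, 0, 20, 0]

```text
time: 34.6
eef_pos: [0.6482, 0.2835, 0.0946]
tool_rot: [0.11, 0.994, 0.0, 0.0]
wrist_force: [0.2, -0.1, -1.2]
finger_gap: 0.585
grasp_force: 0.0
```

Emit:
step_arm:
  plan:
    - [0, 0, 0, 0]
    - [0, 0, 0, 0]
    - [0, 0, 0, 0]
    - [0, 0, 0, 0]
    - [0, 0, 0, 0]
    - [0, 0, 0, 0]

```text
time: 35.1
eef_pos: [0.6479, 0.285, 0.0981]
tool_rot: [0.108, 0.994, 0.001, 0.001]
wrist_force: [0.1, 1.1, 0.9]
finger_gap: 0.586
grasp_force: 0.0
```

```bash
python3 plan.py "649.8 285.4 25.5 77.5"
python3 - <<'E'
from h import *
p=cam("side")
print([(np.round(d["at"],3).tolist(),round(d["p"],2)) for d in bot.look_for(p,"fuses_red")[:3]])
E
python3 plan.py "649.8 285.4 25.5 77.5"
```

```text
at [647.9 285.   98.1  77.6] t 35.1
[[-1, 0, 24, 0], [0, 1, 24, 0], [-1, 0, 25, 0]]
end [650.1 285.5  25.1  77.6]
[([0.645, 0.291, 0.015], 0.73)]
at [647.6 284.7  97.2  77.5] t 35.2
[[-1, 1, 36, 0], [-1, 0, 36, 0]]
end [649.8 285.3  25.2  77.5]
```

Emit:
step_arm:
  plan:
    - [-1, 1, 30, 0]
    - [-1, 0, 30, 0]
    - [0, 0, 11, 0]
    - [0, 0, 0, 0]
    - [0, 0, 0, 0]
    - [0, 0, 0, 0]

```text
time: 35.7
eef_pos: [0.6505, 0.2854, 0.027]
tool_rot: [0.109, 0.994, 0.001, 0.001]
wrist_force: [-0.1, 0.3, 0.5]
finger_gap: 0.588
grasp_force: 0.0
```

Emit:
step_arm:
  plan:
    - [0, 0, 0, 0]
    - [0, 0, 0, 0]
    - [0, 0, 0, 0]
    - [0, 0, 0, 0]
    - [0, 0, 0, 0]
    - [0, 0, 0, 0]
  grip: 0

```text
time: 36.2
eef_pos: [0.651, 0.2856, 0.0277]
tool_rot: [0.109, 0.994, 0.001, 0.002]
wrist_force: [0.2, 0.5, 6.6]
finger_gap: 0.306
grasp_force: 49.9
```

Emit:
step_arm:
  plan:
    - [0, 0, -15, 0]
    - [0, 0, -32, 0]
    - [0, 0, -35, 0]
    - [0, 0, -38, 0]
    - [0, 0, 0, 0]

```text
time: 36.62
eef_pos: [0.654, 0.2867, 0.1575]
tool_rot: [0.109, 0.994, 0.003, 0.007]
wrist_force: [0.9, 0.6, 2.5]
finger_gap: 0.307
grasp_force: 49.3
```

```bash
python3 plan.py "480 325 220 77.5;p 314 40 270 75;p 312 -24 270 4"
```

```text
at [654.  286.7 157.5  77.5] t 36.6167
[[30, 0, -10, 0], [29, 0, -11, 0], [30, 0, -10, 0], [30, 0, -11, 0], [30, 0, -10, 0], [29, 0, -11, 0], [28, -19, -6, 0], [27, -20, -6, 1]]
[[27, -21, -7, 0], [26, -22, -6, 0], [25, -22, -6, 1], [24, -24, -6, 0], [24, -24, -6, 0], [23, -24, -7, 1], [-25, -20, 0, 6], [-25, -19, 0, 7]]
[[-26, -19, 0, 6], [-26, -19, 0, 7], [-26, -18, 0, 6], [-26, -18, 0, 6], [-26, -18, 0, 7], [-26, -18, 0, 6], [-27, -17, 0, 7], [-27, -17, 0, 6]]
[[-26, -17, 0, 7]]
end [ 284.7 -126.5  270.5    3.5]
```

Emit:
step_arm:
  plan:
    - [30, 0, -10, 0]
    - [29, 0, -11, 0]
    - [30, 0, -10, 0]
    - [30, 0, -11, 0]
    - [30, 0, -10, 0]
    - [29, 0, -11, 0]
    - [28, -19, -6, 0]
    - [27, -20, -6, 1]

```text
time: 37.28
eef_pos: [0.4121, 0.2977, 0.2218]
tool_rot: [0.116, 0.993, 0.001, 0.001]
wrist_force: [-1.2, -1.3, 1.3]
finger_gap: 0.308
grasp_force: 49.3
```

Emit:
step_arm:
  plan:
    - [27, -21, -7, 0]
    - [26, -22, -6, 0]
    - [25, -22, -6, 1]
    - [24, -24, -6, 0]
    - [24, -24, -6, 0]
    - [23, -24, -7, 1]
    - [0, 0, 0, 0]

```text
time: 37.87
eef_pos: [0.2334, 0.1989, 0.2618]
tool_rot: [0.135, 0.991, 0.003, 0.003]
wrist_force: [1.1, 0.2, 0.1]
finger_gap: 0.307
grasp_force: 49.4
```

```bash
python3 plan.py "p 312 -24 270 4;637 -193 200 -15.2;637 -193 80 -15.2"
```

```text
at [233.4 198.9 261.8  74.5] t 37.8667
[[-25, -18, -1, 6], [-26, -19, 0, 7], [-26, -18, -1, 6], [-26, -18, -1, 7], [-26, -17, -1, 6], [-26, -18, 0, 6], [-27, -17, -1, 7], [-27, -17, -1, 6]]
[[-27, -17, -1, 7], [-27, -16, 0, 6], [-27, -17, -1, 7], [-8, 32, 6, 2], [-7, 31, 7, 1], [-6, 32, 6, 2], [-5, 33, 6, 2], [-4, 32, 7, 2]]
[[-3, 32, 6, 1], [-3, 33, 6, 2], [-1, 33, 7, 2], [0, 32, 6, 1], [0, 33, 6, 2], [2, 32, 7, 2], [0, 0, 30, 0], [0, 0, 30, 0]]
[[0, 0, 30, 0], [0, 0, 30, 0]]
end [ 636.7 -192.9   79.8  -15.5]
```

Emit:
step_arm:
  plan:
    - [-25, -18, -1, 6]
    - [-26, -19, 0, 7]
    - [-26, -18, -1, 6]
    - [-26, -18, -1, 7]
    - [-26, -17, -1, 6]
    - [-26, -18, 0, 6]
    - [-27, -17, -1, 7]
    - [-27, -17, -1, 6]

```text
time: 38.53
eef_pos: [0.3114, -0.0354, 0.2649]
tool_rot: [0.551, 0.835, 0.0, 0.001]
wrist_force: [0.2, 0.0, -0.5]
finger_gap: 0.306
grasp_force: 49.4
```

Emit:
step_arm:
  plan:
    - [-27, -17, -1, 7]
    - [-27, -16, 0, 6]
    - [-27, -17, -1, 7]
    - [-8, 32, 6, 2]
    - [-7, 31, 7, 1]
    - [-6, 32, 6, 2]
    - [-5, 33, 6, 2]
    - [-4, 32, 7, 2]

```text
time: 39.2
eef_pos: [0.4491, -0.1558, 0.2346]
tool_rot: [0.741, 0.672, 0.0, 0.001]
wrist_force: [0.1, 0.4, 0.6]
finger_gap: 0.306
grasp_force: 49.5
```

Emit:
step_arm:
  plan:
    - [-3, 32, 6, 1]
    - [-3, 33, 6, 2]
    - [-1, 33, 7, 2]
    - [0, 32, 6, 1]
    - [0, 33, 6, 2]
    - [2, 32, 7, 2]
    - [0, 0, 30, 0]
    - [0, 0, 30, 0]

```text
time: 39.87
eef_pos: [0.6425, -0.1925, 0.1375]
tool_rot: [0.796, 0.606, 0.001, 0.002]
wrist_force: [-0.3, -0.6, -1.0]
finger_gap: 0.304
grasp_force: 49.5
```

Emit:
step_arm:
  plan:
    - [0, 0, 30, 0]
    - [0, 0, 25, 0]
    - [0, 0, 0, 0]
    - [0, 0, 0, 0]
    - [0, 0, 0, 0]
    - [0, 0, 0, 0]

```text
time: 40.37
eef_pos: [0.641, -0.1923, 0.0845]
tool_rot: [0.796, 0.606, 0.001, 0.002]
wrist_force: [0.8, -0.2, -0.5]
finger_gap: 0.305
grasp_force: 49.5
```

```bash
python3 plan.py "637 -193 35 -15.2"
```

```text
at [ 641.  -192.3   84.5  -15.5] t 40.3667
[[-1, -2, 25, 0], [-1, -2, 24, 0]]
end [ 636.7 -193.2   35.5  -15.5]
```

Emit:
step_arm:
  plan:
    - [0, -2, 20, 0]
    - [0, -1, 15, 0]
    - [0, 0, 0, 0]
    - [0, 0, 0, 0]
    - [0, 0, 0, 0]

```text
time: 40.78
eef_pos: [0.6366, -0.1909, 0.0468]
tool_rot: [0.796, 0.606, 0.0, 0.0]
wrist_force: [-0.4, 0.2, -0.0]
finger_gap: 0.31
grasp_force: 49.5
```

```bash
python3 plan.py "637 -193 35 -15.2"
```

```text
at [ 636.6 -190.9   46.8  -15.5] t 40.7833
[[-2, 1, 12, 0]]
end [ 637.  -193.1   34.8  -15.5]
```

Emit:
step_arm:
  plan:
    - [-1, 0, 6, 0]
    - [0, 0, 6, 0]
    - [0, 0, 0, 0]
    - [0, 0, 0, 0]
    - [0, 0, 0, 0]

```text
time: 41.2
eef_pos: [0.6359, -0.1917, 0.0339]
tool_rot: [0.796, 0.606, -0.0, -0.0]
wrist_force: [-0.5, 0.5, 0.8]
finger_gap: 0.309
grasp_force: 49.5
```

Emit:
step_arm:
  plan:
    - [0, 0, 0, 0]
    - [0, 0, 0, 0]
    - [0, 0, 0, 0]
  grip: 40

```text
time: 41.45
eef_pos: [0.6362, -0.1918, 0.0343]
tool_rot: [0.796, 0.606, 0.0, 0.0]
wrist_force: [-0.5, -0.7, 0.5]
finger_gap: 0.469
grasp_force: 0.0
```

Emit:
step_arm:
  plan:
    - [0, 0, -10, 0]
    - [0, 0, -25, 0]
    - [0, 0, -35, 0]
    - [0, 0, -38, 0]
    - [0, -35, -20, 0]
    - [0, -35, -15, 0]
    - [0, -35, -15, 0]
    - [0, -35, -15, 0]

```text
time: 42.12
eef_pos: [0.4998, -0.154, 0.2086]
tool_rot: [0.796, 0.606, 0.0, 0.001]
wrist_force: [-0.5, -0.6, 0.8]
finger_gap: 0.466
grasp_force: 0.0
```

Emit:
step_arm:
  plan:
    - [-4, -35, -8, 0]
    - [-4, -35, -8, 0]
    - [-4, -35, -8, 0]
    - [-4, -35, -8, 0]
    - [-4, -30, 0, 0]
    - [-4, -20, 0, 0]
    - [0, 0, 0, 0]
    - [0, 0, 0, 0]

```text
time: 42.78
eef_pos: [0.3115, -0.1271, 0.2402]
tool_rot: [0.796, 0.605, 0.001, 0.002]
wrist_force: [0.5, 0.3, 0.4]
finger_gap: 0.471
grasp_force: 0.0
```

Run:
```python
from h import *
p=cam("top"); q=cam("side")
save(q,"s10.png")
c=p["color"]
a=cv2.resize(np.ascontiguousarray(c[140:265,285:385]),(400,500),interpolation=cv2.INTER_CUBIC)
b=cv2.resize(np.ascontiguousarray(c[140:265,135:235]),(400,500),interpolation=cv2.INTER_CUBIC)
cv2.imwrite("pics/t10.png",np.hstack([a,b])[...,::-1])
P=points(p)*1000
for n,cx,cy,yaw,pk in (("yellow",403.5,-278,14.2,[(-30,-26),(30,-26),(30,45)]),("green",611.4,-173.9,-15.2,[(-30,-12),(30,-12)])):
    r=np.radians(yaw); d=P[...,:2]-[cx,cy]; u=d@[np.cos(r),np.sin(r)]; v=d@[-np.sin(r),np.cos(r)]
    for a,b in pk:
        m=(abs(u-a)<23)&(abs(v-b)<37)&(P[...,2]>15.5)&(P[...,2]<45); 
        if m.sum()>8:
            rr=cv2.minAreaRect(np.c_[u[m]-a,v[m]-b].astype(np.float32)); print(n,(a,b),m.sum(),np.round(rr[0],1),np.round(rr[1],1),round(rr[2],1),"z",np.round(np.percentile(P[...,2][m],[50,95]),1))
print(bot.get_state()["eef_pos"])
```

```text
yellow (-30, -26) 122 [5.5 1.5] [37.6 63.8] 18.4 z [22.9 26.9]
yellow (30, -26) 137 [0.3 0.1] [57.  35.6] 76.7 z [18.8 22.8]
yellow (30, 45) 101 [-5.2  9.2] [34.8 52.7] 1.4 z [28.8 32.9]
green (-30, -12) 97 [-1.1 -0.3] [43.7 55.1] 3.2 z [22.5 27.2]
green (30, -12) 144 [-0.7 -2.1] [44.8 65.6] 1.0 z [19.6 22.6]
[ 0.31214497 -0.1270518   0.23971261]
```

View pics/t10.png

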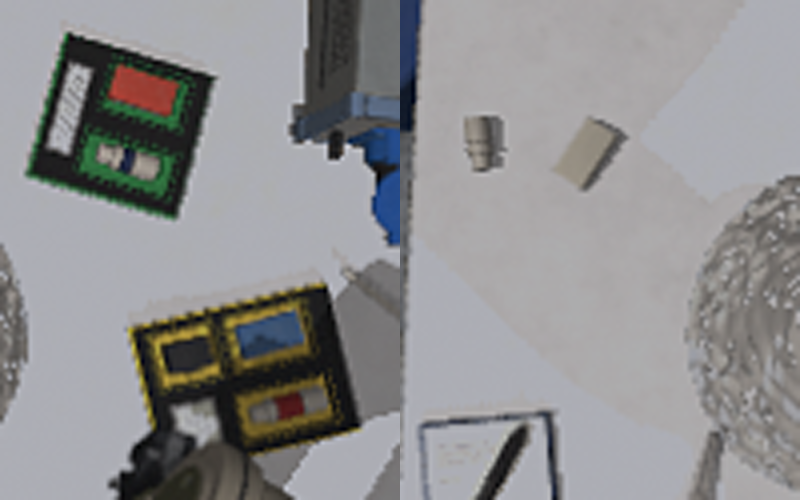

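```bash
python3 -c "
from rig import bot
print(bot.job_done())"
```

```text
the job is handed in; nothing more can be done
None
```

Both kits are made up and the job is handed in. All five parts lie flat in their pockets, placed in the order asked, and the plain adaptor and white fuse box are untouched. It took about 43 s of the 141 s allowed.

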